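# Lock out the bench supply: pull the link plug and pin it

## Robot

A 6-joint arm with a two-finger parallel gripper is mounted at the origin on a cart in front of the work surface, level with it; the furniture and walls round the work are solid. World frame = base frame: x ahead of the robot, y to its left, z up, the work surface at z = 0. Lengths are in m, angles in rad, forces in N, time in s.
With the tool pointing down it reaches from about 0.275 to 0.825 m from the base axis. Payload 5.2 kg.
Tool frame: the origin (TCP) lies on the centre line of the jaws, within the pads' length; the fingertips stand 22 mm ahead of it and the grasp point (between the pads) lies 3 mm ahead of it; z points along the fingers, y is the direction in which the jaws open and shut (so a half turn about z gives the same grasp; the last joint's range is limited). The gripper opens to 93 mm and grips with 3 to 60 N. Pads are 15 mm wide; open, the fingers measure 128 mm over their backs; the gripper's body (75 mm by 188 mm) begins 65 mm behind the grasp point.
Start: joints at [1.12, 0.259, 1.535, -0, 1.348, -0.203], TCP at [0.135, 0.533, 0.241] pointing down, gripper open.
Joint ranges: [-3.14, 3.14], [-0.91, 2.08], [0.19, 2.58], [-1.22, 4.36], [0.22, 2.71], [-3.12, 3.12]. Speed limits (rad/s): [2.57, 2.57, 3.14, 3.14, 3.14, 3.14].

## Interface

Orientations are given as a rotation vector (axis times angle).
In Python, from rig import readout, imaging, job, nets gives the robot as it stands.
- The arm moves only by the tool send_rows, never from a script. Its argument "deltas" is a list of rows, each a list of 5 numbers: the opening, from 0 (shut) to 1 (fully open), then the shift along the tool's x, y, z in cm, then the turn about the tool's z in degrees. A call has 1 to 12 rows; each row shifts and turns the commanded pose from where the row before left it, along the tool's axes as they then stand; what a row does not reach is not made up. A row lasts 1/10 s, in which the tool goes at most 50 mm and 8.59 degrees, less where a joint would pass 70% of its speed; a pose out of reach is approached as far as the arm can. A call with a gripper value outside its range is refused whole. The fingers move at their own pace and stop on an object; "squeeze" is the grip in N (left out, the last holds). Time passes only in rows, so rows that do not move let the fingers close. It gives the time, the measured TCP pose, the force and the opening at its end, in the units of the state.
- readout.read_state(): the state, without advancing time (a new reading comes with each control period).
- imaging.capture(name): name is "scene" or "top" or "wrist"; returns a dict with "image" (400x640x3 uint8, red, green, blue), "fx", "fy", "cx", "cy" (pixels), "rvec" (rotation vector, rad) and "tvec" (3), from world to camera coordinates, as OpenCV has them. Camera axes: x right, y down, z forward; pixel columns grow to the right and rows downward; lengths in m; the calibration is good to about 2 mm. A picture is of the moment at which its call begins. There is no depth.
- job.job_done(): hands the job in, once; it reports no verdict.
Trained networks look in the newest picture that a camera, given by its name, has taken for a name from the list of things; names that differ only in an ending like _2 or _b are one class to them, and where a whole thing is asked for, a point or a joint stands for the part that bears it (a point fixed in the world has none). Each returns a list of dicts, best first, with "p" (0 to 1); they miss things now and then, are a little off and sometimes report something else, mostly with a low value. They report only what shows in the picture. A call takes as long as a camera call. They do not tell look-alikes from the thing itself.
- nets.outline_of(camera, query): "mask" (400x640 bool, what is visible of it) and "xy" ([column, row] in pixels, amid what is visible of it).
The state is a dict: "t": time; "qpos": joint angles; "joint_vel": joint speeds; "tau": joint torques, N m; "ee_pos": TCP position; "ee_rot": TCP orientation; "wrist_force": force on the tool from outside, world axes, zero at the start; "torque": the same for the moment, N m; "opening": finger opening in m.
Only numpy, scipy, OpenCV 4.12 (cv2) and the standard library are available. Lean on these libraries where they do the work, as an engineer would, in place of code of your own. Each camera call takes 0.05 s, during which the arm holds its last target.

## Task

Lock out the bench supply: pull the orange link plug straight out of its socket by its pull tab, against the sprung detent, and set it down on the free worktop in front. Take it again by its body and lay it level on the lockout bracket, pull tab down between the two ears and blades towards the low stop, let go of it, and slide the red-handled lock pin through ear, tab eye and ear until its grip is up against the ear. Leave the pinned plug and the pin at rest there, and do not disturb the stamp, the loupe or the gauge block.

Things in the scene. Friction and masses are not known exactly. Their poses are not given: they have to be found in the camera images.
- supply_box: Grey supply box fixed on the worktop, 84 (x) x 104 (y) x 70 mm high; origin at the centre of its underside. In its front (own -x face, 42 mm from the origin) is a socket 38.5 mm wide, 42 mm high, floor 16 mm over the worktop. The plug's body is sunk in it flush with the front; only its pull tab stands out. Small plunger cap on top, 28 mm behind the front, top 83 mm up.
- detent (a joint): Lift of the box's sprung detent plunger, in m: 0 while its ball sits in the plug's groove, about 0.003 while the plug slides out under it, 0 again after. The plug must be drawn along the box's own -x: roughly 10 to 15 N over the first 5 mm, then little; blades and all it is clear of the box after 60 mm.
- plug_eye (a point): Centre of the eye, an 18 mm hole along y through the orange plug's pull tab. Plug axes: x from tab to copper blades, z up. The tab is an upright plate 12 mm thick (y), 38 long (x), 32 high; the eye is 20 mm from the body, 18 mm from the tab's free end, 20 mm above the plug's underside (tab: 4 to 36 mm above it). Plugged in, the eye is 20 mm in front of the box, 36 mm over the worktop.
- plug_body (a point): Centre of the plug's orange body, 44 (x) x 36 (y) x 40 (z) mm, 42 mm from the eye along the plug's +x, same axes as plug_eye; flat underside 20 mm below this point. Two copper blades stand 13 mm out of its +x end; a detent groove crosses its top. Mass about 0.12 kg.
- lock_bracket: Lockout bracket fixed on the worktop: steel base 70 (x) x 100 (y) x 10 mm high, origin at the centre of its underside; near its -y end two upright ears, across its +y end a low nose stop (top 21 mm over the worktop), a black pad between. The plug belongs on it with the plug's x along the bracket's +y: tab down between the ears, front at the nose stop (2.5 mm play there, 1.5 mm at the ears).
- bracket_axis (a point): Midpoint between the bracket's ears on the axis of their holes, 28 mm from its middle along -y, 30 mm over the worktop; axes as lock_bracket, x along the holes, roughly away from the robot. Ears: 7 mm plates with 15 mm holes, 16 mm apart (outer faces 15 mm either side), 37 mm long in y, flared tops 60 mm over the worktop. The plug's eye belongs here; the pin goes in along +x from the robot's side.
- pin_grip (a point): Centre of the lock pin's red grip, 42 (x) x 18 (y) x 16 (z) mm. The pin's x points along its steel shaft to the tip. The shaft, 12 mm thick and 56 mm long, starts at the grip's end face 21 mm from this point; its last 14 mm are coned down to 6 mm. The grip does not pass the ear's hole. The pin lies on the worktop, its tip drooping about 4 mm. Mass about 0.08 kg.
- pin_tip (a point): Centre of the very tip of the lock pin's shaft, 77 mm along the pin's x from pin_grip.
- lamp_arm (a point): Middle of the level arm of the fixed desk lamp: its post is clamped at the worktop's front edge (x 0.23 to 0.33 m, y 0.09 to 0.16 m) and the arm runs 0.34 to 0.39 m over the worktop from the post to x 0.62, y 0.27 m, where the lamp's head begins. It can stand between the robot's start and the work; keep above 0.42 m or clear of it when crossing.
- jig_middle (a point): Middle, on the worktop, of the fixed clamp jig left of the work: about 0.39 to 0.64 m in x, 0.10 to 0.21 m in y, 76 mm high. The worktop between x 0.49 and 0.58 m, y -0.06 and 0.06 m, in front of box and bracket, is free to set the plug down.
- stamp: Turned wooden stamp standing on the worktop, 23 x 23 x 53 mm, origin under its centre; leave alone.
- loupe: Black eye loupe with a metal cover, 30 x 57 x 15 mm, lying, origin under its centre; leave alone.
- gauge_block: Ground steel step block, 23 x 48 x 30 mm, origin under its centre; leave alone.
Not all that is in view belongs to the job. What is shaped like the part that bears pin_grip but turquoise is not meant.

How it is judged:
By the outcome, as a careful person would: the job done as asked, in the order asked, and still so for the second after the job is handed in, with the robot touching nothing.
It also fails if it takes over 64 s, if anything falls off the work surface, if the arm or the gripper's body presses on something with over 40 N, if the wrist force passes 120 N, or if a joint passes its speed limit or range.

## Working session

There is one attempt and no reset: what is moved stays moved. The work goes in short steps, Python scripts to look and compute and a tool call to move; the robot and the scene stay as the last step left them, time stands still between calls to the robot, and variables do not carry over. Pictures are saved under pics/ and viewed, and the job is handed in when it is done.

Besides the shell and the picture viewer there is one more tool, called as name([rows], argument=value, ...), one row to a line, values as JSON. send_rows: Moves the arm, as the interface text tells. Its arguments: {"type":"object","properties":{"deltas":{"type":"array"},"squeeze":{"type":"number"}},"required":["deltas"]}

```bash
ls -la; mkdir -p pics
python3 - <<'E'
from rig import readout, imaging
import cv2
print(readout.read_state())
for n in ["scene","top","wrist"]:
    c=imaging.capture(n)
    cv2.imwrite(f"pics/a_{n}.png",cv2.cvtColor(c["image"],cv2.COLOR_RGB2BGR))
    print(n,{k:c[k] for k in c if k!="image"})
E
```

```text
total 12
drwxr-xr-x  3 agent agent 4096 Dec  7 03:11 .
drwxr-xr-x 23 root  root  4096 Dec  7 03:11 ..
drwxr-xr-x  2 agent agent 4096 Dec  7 03:11 pics
{'t': 0.0, 'qpos': array([ 1.12016234e+00,  2.59315639e-01,  1.53605773e+00,  1.76517293e-05,
        1.34802952e+00, -2.02784170e-01]), 'joint_vel': array([ 0.00178875, -0.00091046, -0.00066374,  0.00101195, -0.00105548,
        0.00093849]), 'tau': array([ 1.47260042e-03, -4.37306213e+01, -2.83997798e+01,  7.22443429e-02,
        4.14888456e-02, -1.34928587e-04]), 'ee_pos': array([0.13466347, 0.53273653, 0.23984259]), 'ee_rot': array([-3.88257988e-01, -3.11690562e+00,  2.68391260e-03]), 'wrist_force': array([-0.3032678 ,  0.07717833,  0.08649428]), 'torque': array([-0.02859164, -0.0245827 , -0.03250917]), 'opening': 0.09314611796317568}
scene {'fx': 422.65387569514127, 'fy': 422.65387569514127, 'cx': 321.7939326621539, 'cy': 195.34605424826006, 'rvec': array([ 2.26209691, -0.82087387,  0.32544123]), 'tvec': array([-0.35817488,  0.50242214,  1.01971708])}
top {'fx': 462.47787420181385, 'fy': 462.47787420181385, 'cx': 309.9314570431918, 'cy': 202.41033599128554, 'rvec': array([ 2.18314002, -2.1280062 ,  0.12803192]), 'tvec': array([0.11812098, 0.60759226, 1.65306508])}
wrist {'fx': 345.5461908757884, 'fy': 345.5461908757884, 'cx': 321.33119494407606, 'cy': 200.3069179850263, 'rvec': array([-2.31873053, -1.80489859, -0.22106533]), 'tvec': array([-0.54901819, -0.02772338,  0.38941368])}
```

View pics/a_scene.png

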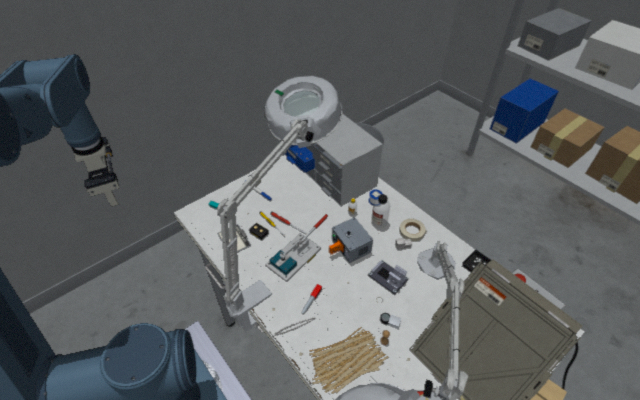

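View pics/a_top.png

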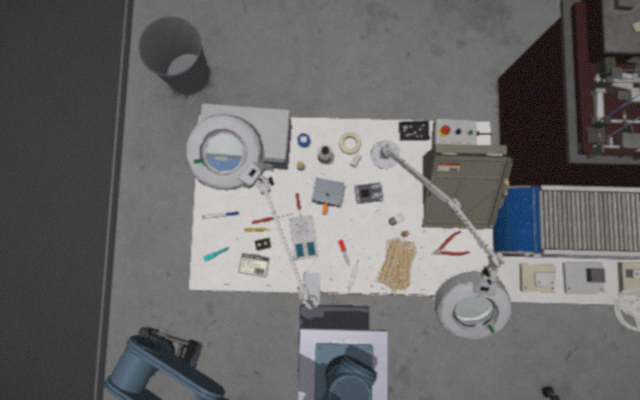

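View pics/a_wrist.png

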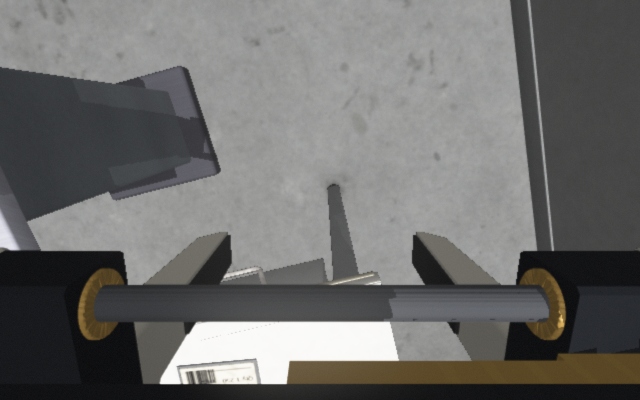

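The scene view shows the box with the orange tab at about (340,245), the bracket at (387,275) and the red pin at (313,297). The top view has them at (328,190), (368,193) and (343,247). First I'll get a rough triangulation.

```bash
cat > h.py <<'E'
import numpy as np, cv2
from scipy.spatial.transform import Rotation as R
from rig import readout, imaging, nets
def P(c):
    K=np.array([[c['fx'],0,c['cx']],[0,c['fy'],c['cy']],[0,0,1]]);M=cv2.Rodrigues(np.array(c['rvec']))[0]
    return K,M,np.array(c['tvec'])
def ray(c,xy):
    K,M,t=P(c);d=M.T@np.linalg.inv(K)@np.array([xy[0],xy[1],1.]);o=-M.T@t
    return o,d/np.linalg.norm(d)
def atz(c,xy,z):
    o,d=ray(c,xy);return o+d*(z-o[2])/d[2]
def tri(cs,xys):
    A=np.zeros((3,3));b=np.zeros(3);rs=[ray(c,x) for c,x in zip(cs,xys)]
    for o,d in rs:
        Q=np.eye(3)-np.outer(d,d);A+=Q;b+=Q@o
    p=np.linalg.solve(A,b);return p,[np.linalg.norm((np.eye(3)-np.outer(d,d))@(p-o)) for o,d in rs]
def proj(c,p):
    K,M,t=P(c);q=K@(M@np.array(p)+t);return q[:2]/q[2]
def save(c,f,box=None,s=1):
    im=cv2.cvtColor(c['image'],cv2.COLOR_RGB2BGR)
    if box: im=im[box[1]:box[3],box[0]:box[2]]
    if s!=1: im=cv2.resize(im,None,fx=s,fy=s,interpolation=cv2.INTER_CUBIC)
    cv2.imwrite(f,im)
E
python3 - <<'E'
from h import *
np.set_printoptions(precision=4,suppress=True)
cs={n:imaging.capture(n) for n in ["scene","top"]}
save(cs["scene"],"pics/b_s.png",(230,170,430,350),4 if 0 else 3.3)
save(cs["top"],"pics/b_t.png",(270,120,450,300),3.3)
for q in ["supply_box","plug_eye","plug_body","lock_bracket","pin_grip","pin_tip","stamp","loupe","gauge_block"]:
    r={n:nets.outline_of(n,q) for n in cs}
    for n in r: print(q,n,[(round(d['p'],2),np.round(d['xy'],1),d['mask'].sum(),atz(cs[n],d['xy'],0.02)) for d in r[n][:3]])
    if r['scene'] and r['top']: print('   tri',tri([cs['scene'],cs['top']],[r['scene'][0]['xy'],r['top'][0]['xy']]))
s=readout.read_state()
c=imaging.capture("wrist");K,M,t=P(c);o=-M.T@t;T=R.from_rotvec(s['ee_rot']).as_matrix()
print("cam in tool",T.T@(o-s['ee_pos']));print(T.T@M.T); print(T)
E
```

```text
supply_box scene [(0.59, array([350. , 239.4]), np.int64(1110), array([0.6518, 0.0829, 0.02  ]))]
supply_box top [(0.74, array([327.8, 189.2]), np.int64(674), array([0.6576, 0.0688, 0.02  ]))]
   tri (array([0.6503, 0.0728, 0.0328]), [np.float64(0.006321531683153198), np.float64(0.006321531683153185)])
plug_eye scene [(0.43, array([335.6, 246.6]), np.int64(136), array([0.5984, 0.0909, 0.02  ]))]
plug_eye top [(0.57, array([325.2, 208.9]), np.int64(37), array([0.5839, 0.0768, 0.02  ]))]
   tri (array([0.5824, 0.0765, 0.0482]), [np.float64(0.001987311244260422), np.float64(0.001987311244260329)])
plug_body scene []
plug_body top [(0.61, array([326. , 209.3]), np.int64(45), array([0.5825, 0.0738, 0.02  ]))]
lock_bracket scene [(0.57, array([389.5, 277.4]), np.int64(776), array([ 0.6461, -0.0948,  0.02  ]))]
lock_bracket top [(0.88, array([368.6, 192.2]), np.int64(520), array([ 0.6502, -0.0825,  0.02  ])), (0.3, array([400.9, 229.9]), np.int64(25), array([ 0.5135, -0.2022,  0.02  ]))]
   tri (array([ 0.6549, -0.0863,  0.0005]), [np.float64(0.002269223053366378), np.float64(0.002269223053
[... 1065 characters left out ...]
scene [(0.59, array([387.8, 318. ]), np.int64(213), array([ 0.5491, -0.1816,  0.02  ]))]
loupe top [(0.59, array([393.5, 217.6]), np.int64(130), array([ 0.5581, -0.1749,  0.02  ]))]
   tri (array([ 0.5586, -0.1772,  0.002 ]), [np.float64(0.001460158890601904), np.float64(0.0014601588906016276)])
gauge_block scene [(0.62, array([402.7, 244.9]), np.int64(162), array([ 0.7635, -0.0388,  0.02  ])), (0.29, array([388.7, 318.1]), np.int64(232), array([ 0.5508, -0.1833,  0.02  ]))]
gauge_block top []
cam in tool [ 0.0676 -0.0001 -0.1436]
[[-0.0004 -0.9698 -0.2437]
 [ 1.     -0.0004 -0.0002]
 [ 0.0001 -0.2437  0.9698]]
[[-0.9695  0.2452  0.    ]
 [ 0.2452  0.9695 -0.    ]
 [-0.     -0.     -1.    ]]
```

```bash
echo
```

```text
(no output)
```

View pics/b_s.png

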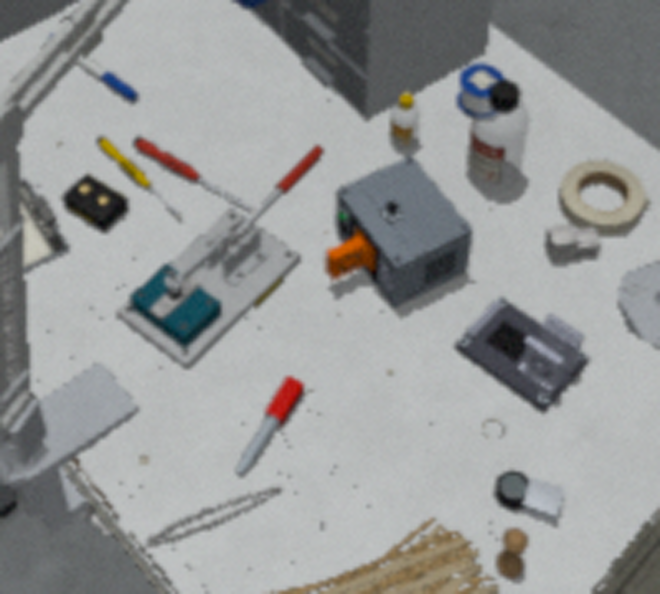

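View pics/b_t.png

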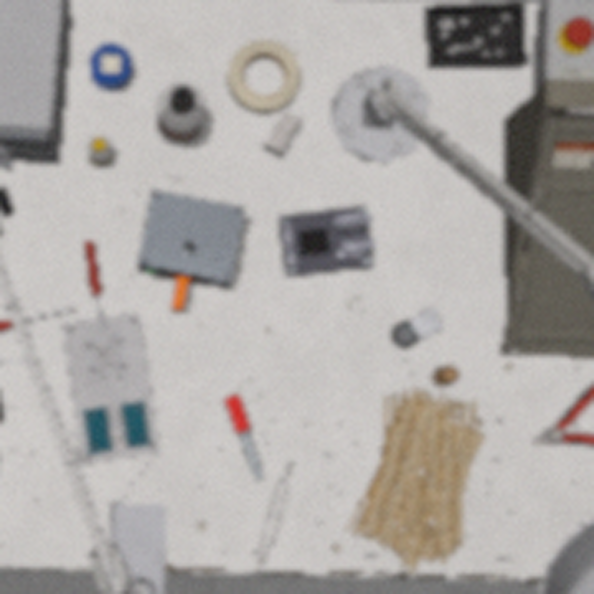

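send_rows([
  [1,0,0,-4.5,0],
  [1,0,0,-4.5,0],
  [1,0,0,-4.5,0],
  [1,0,0,-4.5,0],
  [1,0,0,-4.5,0],
  [1,0,0,-4.5,0],
  [1,0,0,0,0],
])

```text
t: 1.9
ee_pos: [0.1352, 0.5338, 0.5178]
ee_rot: [0.388, 3.114, 0.018]
wrist_force: [0.2, 0.0, 1.0]
opening: 0.093
```

send_rows([
  [1,-3.46,-3.05,0,0],
  [1,-3.46,-3.05,0,0],
  [1,-3.46,-3.05,0,0],
  [1,-3.46,-3.05,0,0],
  [1,-3.46,-3.05,0,0],
  [1,-3.46,-3.05,0,0],
  [1,-3.46,-3.05,0,0],
])

```text
t: 2.6
ee_pos: [0.3177, 0.2652, 0.5103]
ee_rot: [-0.388, -3.118, -0.0]
wrist_force: [0.4, -0.9, -0.3]
opening: 0.0931
```

send_rows([
  [1,-3.46,-3.05,0,0],
  [1,-3.46,-3.05,0,0],
  [1,-3.46,-3.05,0,0],
  [1,-3.46,-3.05,0,0],
  [1,-3.46,-3.05,0,0],
  [1,-3.46,-3.05,0,0],
  [1,-3.46,-3.05,0,0],
  [1,0,0,0,0],
  [1,0,0,0,0],
])

```text
t: 3.5
ee_pos: [0.5, -0.0004, 0.5094]
ee_rot: [-0.391, -3.114, -0.001]
wrist_force: [-0.8, 0.5, 0.2]
opening: 0.0929
```

Run:
```python
from h import *
np.set_printoptions(precision=4,suppress=True)
c=imaging.capture("wrist");save(c,"pics/c1.png")
print(readout.read_state())
import pickle;pickle.dump(c,open("c1.pkl","wb"))
for q in ["supply_box","plug_eye","lock_bracket","pin_grip","pin_tip","stamp","loupe","gauge_block"]:
    print(q,[(round(d['p'],2),np.round(d['xy'],1),d['mask'].sum(),atz(c,d['xy'],0.02)) for d in nets.outline_of("wrist",q)[:3]])
```

```text
{'t': 3.55, 'qpos': array([-0.2228,  0.1314,  1.0558,  0.0005,  1.9557, -1.545 ]), 'joint_vel': array([ 0.0279, -0.0275, -0.0004,  0.0022,  0.0032, -0.0014]), 'tau': array([ -1.0883, -35.6282, -29.2034,  -0.0958,  -0.0224,  -0.0179]), 'ee_pos': array([0.4995, 0.0006, 0.5102]), 'ee_rot': array([-0.389 , -3.1162, -0.0009]), 'wrist_force': array([ 0.7753,  0.5953, -0.0185]), 'torque': array([ 0.0047, -0.0092, -0.0216]), 'opening': 0.09280184355042423}
supply_box [(0.98, array([380.7, 221.3]), np.int64(3101), array([0.6557, 0.0772, 0.02  ])), (0.27, array([316.5, 119.8]), np.int64(461), array([0.4417, 0.0056, 0.02  ]))]
plug_eye [(0.74, array([376.7, 189.3]), np.int64(262), array([0.5924, 0.083 , 0.02  ]))]
lock_bracket [(0.89, array([299.6, 238.8]), np.int64(1793), array([ 0.6514, -0.0827,  0.02  ]))]
pin_grip [(0.9, array([316.4, 117. ]), np.int64(419), array([0.437 , 0.0066, 0.02  ])), (0.84, array([586.5,  26.7]), np.int64(550), array([0.4067, 0.4829, 0.02  ]))]
pin_tip [(0.88, array([315.5, 119.3]), np.int64(425), array([0.4404, 0.004 , 0.02  ])), (0.82, array([586.7,  25.9]), np.int64(495), array([0.4055, 0.4833, 0.02  ]))]
stamp [(0.49, array([211. , 182.4]), np.int64(197), array([ 0.503 , -0.2135,  0.02  ]))]
loupe [(0.97, array([232.5, 201.6]), np.int64(453), array([ 0.5481, -0.186 ,  0.02  ]))]
gauge_block [(0.4, array([316.6, 120.2]), np.int64(437), array([0.4424, 0.0056, 0.02  ]))]
```

View pics/c1.png

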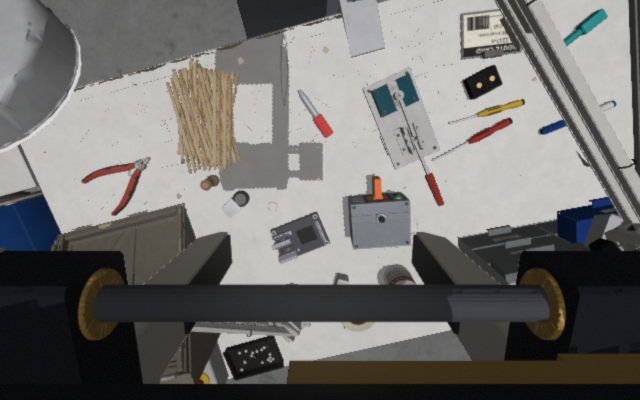

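The wrist view shows the box at (380,222) with its tab at (376,189). The bracket is at (300,238) with its ears to the left, i.e. −y. The red pin is at (315,115), with its tip pointing towards the robot. I'll go lower for two closer views.

send_rows([
  [1,-0.5,1.2,4.6,0],
  [1,-0.5,1.2,4.6,0],
  [1,-0.5,1.2,4.6,0],
  [1,-0.5,1.2,4.6,0],
  [1,-0.5,1.2,4.6,0],
  [1,0,0,0,0],
  [1,0,0,0,0],
  [1,0,0,0,0],
])

```text
t: 4.75
ee_pos: [0.54, 0.052, 0.2838]
ee_rot: [0.388, 3.113, -0.0]
wrist_force: [-0.3, 0.2, -0.4]
opening: 0.0928
```

Run:
```python
from h import *
np.set_printoptions(precision=4,suppress=True)
c=imaging.capture("wrist");save(c,"pics/d1.png")
s=readout.read_state();print(s['ee_pos'],s['ee_rot'])
import pickle;pickle.dump(c,open("d1.pkl","wb"))
```

```text
[0.5401 0.0519 0.284 ] [ 0.3879  3.112  -0.0003]
```

send_rows([
  [1,1.2,-4.8,0,0],
  [1,1.2,-4.8,0,0],
  [1,0,0,0,0],
  [1,0,0,0,0],
  [1,0,0,0,0],
])

```text
t: 5.3
ee_pos: [0.4928, -0.0346, 0.2822]
ee_rot: [0.388, 3.114, 0.0]
wrist_force: [0.4, 0.1, 1.8]
opening: 0.0932
```

Run:
```python
from h import *
np.set_printoptions(precision=4,suppress=True)
c=imaging.capture("wrist");save(c,"pics/d2.png")
s=readout.read_state();print(s['ee_pos'],s['ee_rot'])
import pickle;pickle.dump(c,open("d2.pkl","wb"))
```

```text
[ 0.4927 -0.0342  0.2818] [0.387  3.1154 0.0001]
```

View pics/d1.png

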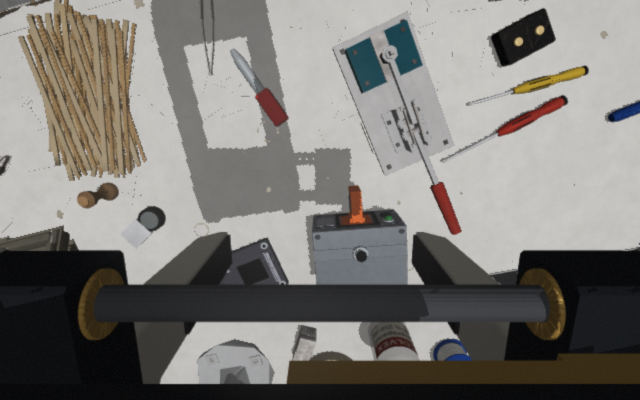

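View pics/d2.png

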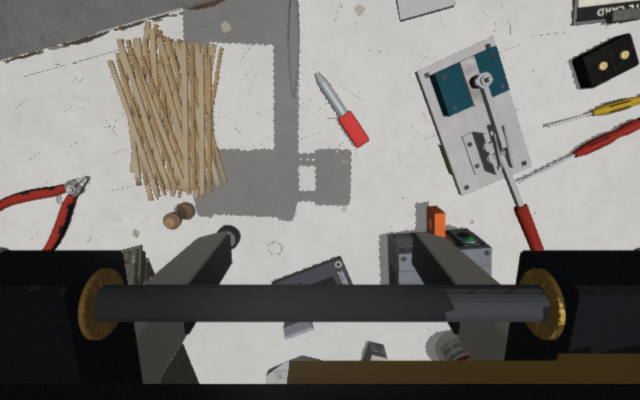

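The second view went back in x, so the bracket is hidden behind the gripper. The tab (355,205) / (436,220) and the pin show in both views, so I'll enlarge those.

```bash
python3 - <<'E'
from h import *
import pickle
def grid(c,f,b,s):
    im=cv2.cvtColor(c['image'],cv2.COLOR_RGB2BGR)[b[1]:b[3],b[0]:b[2]]
    im=cv2.resize(im,None,fx=s,fy=s,interpolation=cv2.INTER_CUBIC)
    for u in range((b[0]//10+1)*10,b[2],10):
        cv2.line(im,(int((u+.5-b[0])*s),0),(int((u+.5-b[0])*s),6 if u%50 else 16),(0,0,255),1); 
        if u%20==0: cv2.putText(im,str(u),(int((u-b[0])*s)-12,28),0,.4,(0,0,255),1)
    for v in range((b[1]//10+1)*10,b[3],10):
        cv2.line(im,(0,int((v+.5-b[1])*s)),(6,int((v+.5-b[1])*s)),(0,0,255),1)
        if v%20==0: cv2.putText(im,str(v),(8,int((v+.5-b[1])*s)+4),0,.4,(0,0,255),1)
    return im
d1=pickle.load(open('d1.pkl','rb'));d2=pickle.load(open('d2.pkl','rb'));c1=pickle.load(open('c1.pkl','rb'))
cv2.imwrite('pics/e1.png',grid(d1,0,(300,170,430,290),6))
cv2.imwrite('pics/e2.png',grid(d2,0,(380,190,510,290),6))
cv2.imwrite('pics/e3.png',grid(c1,0,(250,160,430,280),4.4))
E
cat >> h.py <<'E'
def grid(c,b,s):
    im=cv2.cvtColor(c['image'],cv2.COLOR_RGB2BGR)[b[1]:b[3],b[0]:b[2]]
    im=cv2.resize(im,None,fx=s,fy=s,interpolation=cv2.INTER_CUBIC)
    for u in range((b[0]//10+1)*10,b[2],10):
        cv2.line(im,(int((u+.5-b[0])*s),0),(int((u+.5-b[0])*s),6 if u%50 else 16),(0,0,255),1); 
        if u%20==0: cv2.putText(im,str(u),(int((u-b[0])*s)-12,28),0,.4,(0,0,255),1)
    for v in range((b[1]//10+1)*10,b[3],10):
        cv2.line(im,(0,int((v+.5-b[1])*s)),(6,int((v+.5-b[1])*s)),(0,0,255),1)
        if v%20==0: cv2.putText(im,str(v),(8,int((v+.5-b[1])*s)+4),0,.4,(0,0,255),1)
    return im
E
```

```text
(no output)
```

View pics/e1.png

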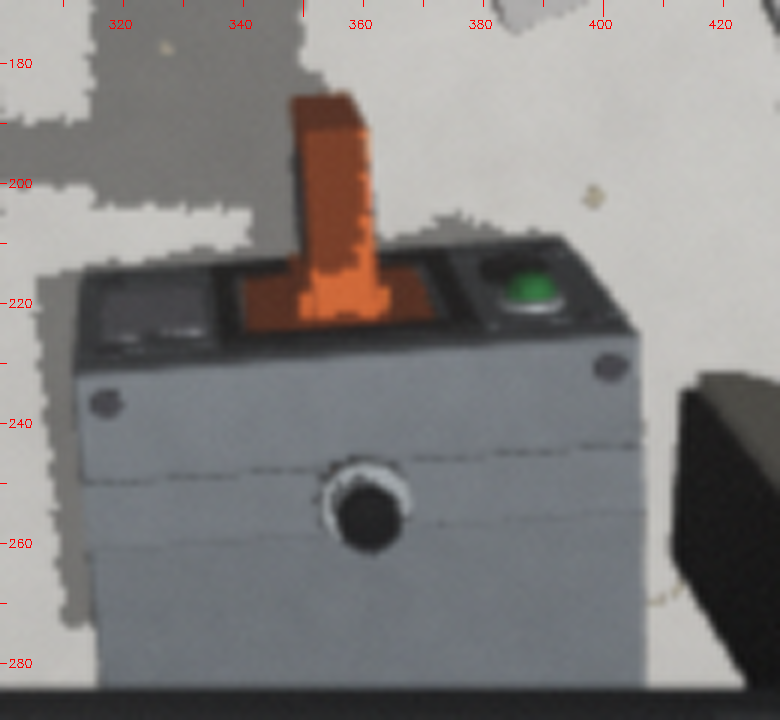

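View pics/e2.png

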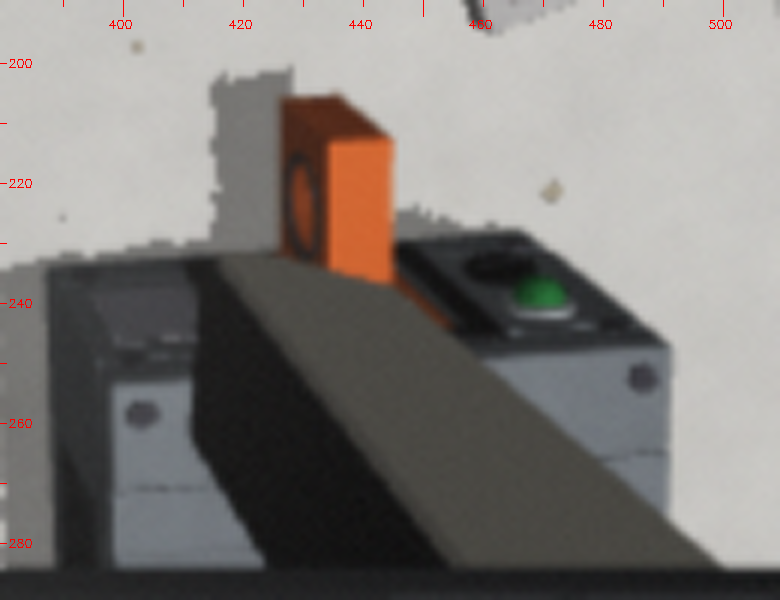

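View pics/e3.png

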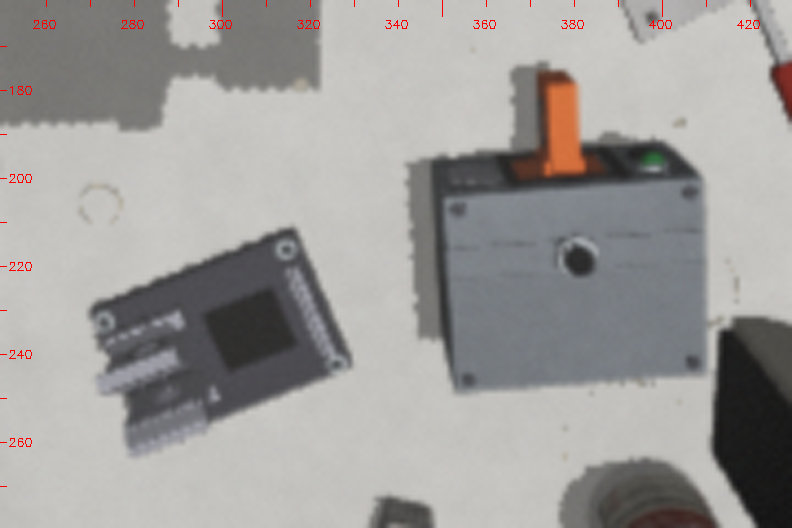

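Run:
```python
from h import *
import pickle
from scipy.optimize import least_squares
np.set_printoptions(precision=4,suppress=True)
d1=pickle.load(open('d1.pkl','rb'));d2=pickle.load(open('d2.pkl','rb'));c1=pickle.load(open('c1.pkl','rb'))
for n,a,b in [('tabL',(350.2,190.3),(434,212.7)),('tabR',(360.5,190.3),(445,212.3)),('tabLb',(348,185.5),(426,205.5)),('tabRb',(358,185),(436,205)),('boxFL',(313,231.5),(398.5,253.3)),('boxFR',(405.7,225.3),(491,247))]:
    print(n,*tri([d1,d2],[a,b]))
obs=[(d1,(313,231.5),(-.042,-.052)),(d1,(405.7,225.3),(-.042,.052)),(d2,(398.5,253.3),(-.042,-.052)),(d2,(491,247),(-.042,.052)),
(c1,(351,204),(-.042,-.052)),(c1,(409.7,199.5),(-.042,.052)),(c1,(353.7,248.7),(.042,-.052)),(c1,(410.5,244.5),(.042,.052))]
def f(p):
    r=[]
    for c,uv,(a,b) in obs:
        w=[p[0]+a*np.cos(p[2])-b*np.sin(p[2]),p[1]+a*np.sin(p[2])+b*np.cos(p[2]),p[3]]
        r+=list(proj(c,w)-uv)
    return r
s=least_squares(f,[.65,.075,-.17,.07]);print(s.x,np.degrees(s.x[2]),np.array(s.fun).reshape(-1,2))
p=s.x
e=-.062;print('eye',p[0]+e*np.cos(p[2]),p[1]+e*np.sin(p[2]))
```

```text
tabL [0.5646 0.0789 0.0497] [np.float64(0.00040836454245394183), np.float64(0.00040836454245383514)]
tabR [0.5664 0.0901 0.0526] [np.float64(7.658685310111953e-05), np.float64(7.658685310100172e-05)]
tabLb [0.5652 0.0788 0.0184] [np.float64(0.0001440329910446372), np.float64(0.00014403299104469088)]
tabRb [0.5674 0.0907 0.0188] [np.float64(0.00016136040109968896), np.float64(0.0001613604010999567)]
boxFL [0.5958 0.0282 0.0659] [np.float64(0.00016519506844727192), np.float64(0.00016519506844697566)]
boxFR [0.613  0.1286 0.0677] [np.float64(3.0736017030128845e-05), np.float64(3.073601703014665e-05)]
[ 0.6472  0.0721 -0.1728  0.0633] -9.900947717170174 [[ 0.0889  0.2232]
 [ 1.0133 -0.2742]
 [-0.4543 -0.2178]
 [-0.0163 -0.4673]
 [-0.4029  0.3868]
 [-0.0526  0.4494]
 [-0.469   0.1473]
 [-0.1096  0.1892]]
eye 0.5860871144812545 0.08273275180207279
```

Run:
```python
from h import *
import pickle
np.set_printoptions(precision=3,suppress=True)
d1=pickle.load(open('d1.pkl','rb'));d2=pickle.load(open('d2.pkl','rb'))
for uv in [(332,45),(386,174),(453,146),(432,183),(460,232)]: print(uv,atz(d1,uv,.012),atz(d1,uv,.05))
for uv in [(462,194),(417,72),(516,205)]: print(uv,atz(d2,uv,.012),atz(d2,uv,.05))
s=readout.read_state();T=R.from_rotvec(s['ee_rot']).as_matrix()
print(T.T@(np.array([.583,.0825,.12])-s['ee_pos']))
```

```text
(332, 45) [0.407 0.098 0.012] [0.413 0.095 0.05 ]
(386, 174) [0.564 0.127 0.012] [0.556 0.122 0.05 ]
(453, 146) [0.551 0.211 0.012] [0.544 0.198 0.05 ]
(432, 183) [0.589 0.179 0.012] [0.578 0.169 0.05 ]
(460, 232) [0.66  0.203 0.012] [0.643 0.191 0.05 ]
(462, 194) [0.564 0.126 0.012] [0.551 0.113 0.05 ]
(417, 72) [0.411 0.098 0.012] [0.412 0.087 0.05 ]
(516, 205) [0.594 0.189 0.012] [0.579 0.17  0.05 ]
[-0.059  0.135  0.162]
```

send_rows([
  [0.33,0,0,0,-4.3],
  [0.33,-1.38,2.61,3.24,0],
  [0.33,-1.38,2.61,3.24,0],
  [0.33,-1.38,2.61,3.24,0],
  [0.33,-1.38,2.61,3.24,0],
  [0.33,-1.38,2.61,3.24,0],
  [0.33,0,0,0,0],
  [0.33,0,0,0,0],
  [0.33,0,0,0,0],
  [0.33,0,0,0,0],
])

```text
t: 6.35
ee_pos: [0.583, 0.0816, 0.1205]
ee_rot: [0.271, 3.127, -0.0]
wrist_force: [0.7, -0.6, 0.4]
opening: 0.0307
```

Run:
```python
from h import *
import pickle
np.set_printoptions(precision=4,suppress=True)
c=imaging.capture("wrist");save(c,"pics/f1.png");pickle.dump(c,open("f1.pkl","wb"))
cv2.imwrite('pics/f1g.png',grid(c,(270,130,400,240),6))
s=readout.read_state();print(s['ee_pos'],s['ee_rot'],s['opening'])
```

```text
[0.5829 0.0815 0.1205] [0.2718 3.1268 0.    ] 0.030806135634371942
```

View pics/f1.png

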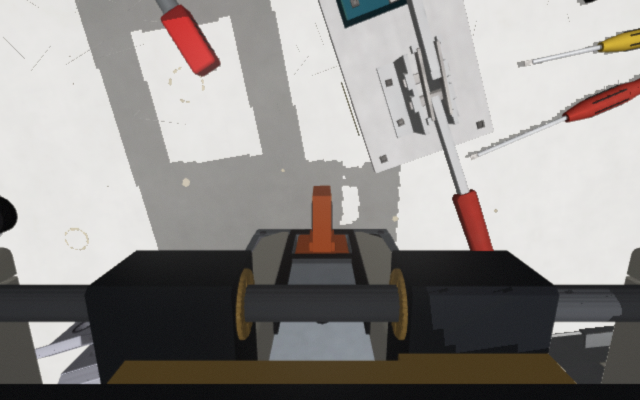

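View pics/f1g.png

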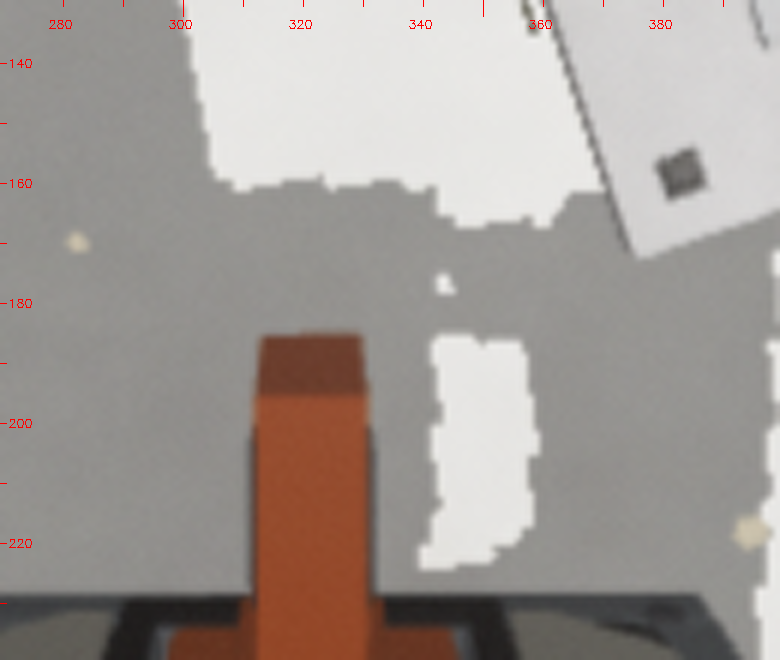

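The tab is centred at u≈321.5, in line with the tool, and the TCP is over the eye. Next I go down and close.

send_rows([
  [0.33,0.1,0,2.5,0],
  [0.33,0.1,0,2.5,0],
  [0.33,0,0,1.8,0],
  [0.33,0,0,0.85,0],
  [0.33,0,0,0,0],
  [0.33,0,0,0,0],
])

```text
t: 7.0
ee_pos: [0.5811, 0.082, 0.0433]
ee_rot: [0.272, 3.128, 0.0]
wrist_force: [0.3, 0.1, 0.4]
opening: 0.0307
```

send_rows([
  [0,0,0,0,0],
  [0,0,0,0,0],
  [0,0,0,0,0],
  [0,0,0,0,0],
  [0,0,0,0,0],
], squeeze=45)

```text
t: 7.5
ee_pos: [0.5808, 0.0823, 0.0428]
ee_rot: [0.271, 3.129, -0.0]
wrist_force: [-1.5, 0.3, 4.0]
opening: 0.012
```

send_rows([
  [0,0.2,0,0,0],
  [0,0.2,0,0,0],
  [0,0.2,0,0,0],
  [0,0.3,0,0,0],
  [0,0.3,0,0,0],
  [0,0.3,0,0,0],
  [0,0,0,0,0],
])

```text
t: 8.2
ee_pos: [0.5672, 0.0847, 0.0427]
ee_rot: [0.271, 3.126, -0.0]
wrist_force: [4.7, -1.0, 2.2]
opening: 0.012
```

send_rows([
  [0,0.8,0,0,0],
  [0,0.9,0,0,0],
  [0,0.9,0,0,0],
  [0,0.9,0,0,0],
  [0,0.9,0,0,0],
  [0,0.7,0,0,0],
  [0,0.2,0,0,0],
  [0,0,0,0,0],
  [0,0,0,0,0],
])

```text
t: 9.1
ee_pos: [0.5135, 0.094, 0.0421]
ee_rot: [0.271, 3.13, -0.0]
wrist_force: [0.2, 0.1, -0.6]
opening: 0.0116
```

Run:
```python
from h import *
c=imaging.capture("wrist");save(c,"pics/g1.png")
s=readout.read_state();print(s['ee_pos'],s['ee_rot'],s['opening'],s['wrist_force'])
```

```text
[0.51367063 0.0939509  0.04214012] [ 2.71055144e-01  3.12964344e+00 -5.02748795e-05] 0.011541458744778747 [-0.8338659   0.43501363 -1.68110639]
```

View pics/g1.png

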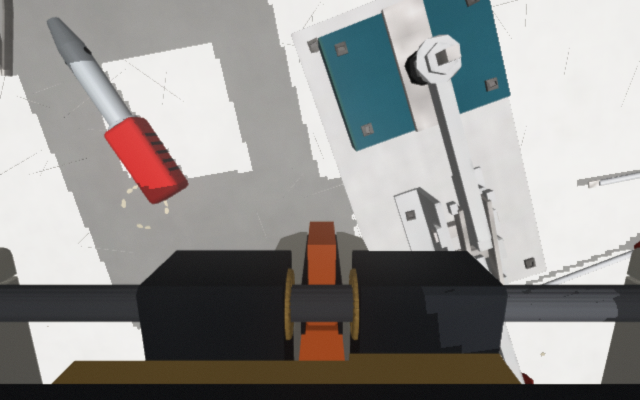

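send_rows([
  [0,0.1,-1.5,0,0],
  [0,0,-2.5,0,0],
  [0,0,-2.5,0,0],
  [0,0,-1.7,0,0],
  [0,0,-0.6,0,0],
  [0,0,0,0.5,0],
  [0,0,0,0.5,0],
  [0,0,0,0.3,0],
  [0,0,0,0.1,0],
  [0,0,0,0,0],
])

```text
t: 10.15
ee_pos: [0.4971, 0.0081, 0.0278]
ee_rot: [-0.269, -3.129, -0.0]
wrist_force: [-0.3, -0.6, -1.6]
opening: 0.0118
```

Run:
```python
from h import *
for n,b in [("scene",(270,210,430,330)),("top",(290,160,410,260))]:
    c=imaging.capture(n);cv2.imwrite(f"pics/h_{n}.png",grid(c,b,4.8))
s=readout.read_state();print(s['ee_pos'],s['ee_rot'],s['opening'],s['wrist_force'])
```

```text
[0.49730486 0.00790073 0.02812491] [-2.69886603e-01 -3.12996732e+00 -3.58346481e-05] 0.011930993033824144 [-0.54446208  0.06443293 -1.94413789]
```

View pics/h_scene.png

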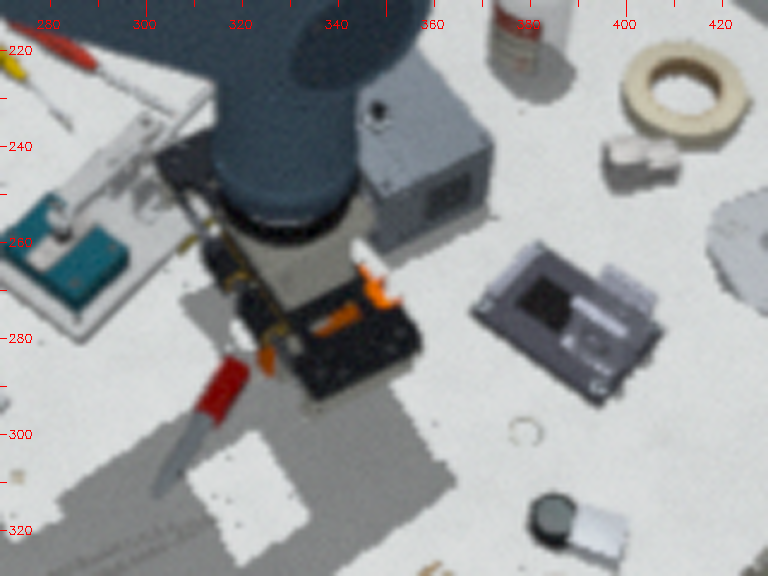

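send_rows([
  [0,0,0,0.1,0],
  [0,0,0,0.1,0],
  [0,0,0,0,0],
])

```text
t: 10.55
ee_pos: [0.4974, 0.0076, 0.0269]
ee_rot: [0.271, 3.129, 0.0]
wrist_force: [-2.2, 1.0, 4.7]
opening: 0.0117
```

Contact is at 4.7 N upwards. I'll release, then rise.

send_rows([
  [0.3,0,0,0,0],
  [0.3,0,0,0,0],
  [0.3,0,0,0,0],
  [0.3,0,0,-3,0],
  [0.3,0,0,-4,0],
  [0.3,0,0,-5,0],
  [0.3,0,0,-5,0],
  [0.3,0,0,-5,0],
])

```text
t: 11.35
ee_pos: [0.4968, 0.0076, 0.2481]
ee_rot: [-0.271, -3.13, -0.0]
wrist_force: [0.5, -0.4, 0.1]
opening: 0.0283
```

send_rows([
  [0.65,0,0,-0.5,8.57],
  [0.65,0,0,-0.5,8.57],
  [0.65,0,0,-0.5,8.57],
  [0.65,0,0,-0.5,8.57],
  [0.65,0,0,-0.5,8.57],
  [0.65,0,0,-0.5,8.57],
  [0.65,0,0,-0.5,8.57],
  [0.65,0,0,-0.5,8.57],
  [0.65,0,0,0,8.57],
  [0.65,0,0,0,8.57],
])

```text
t: 12.35
ee_pos: [0.4972, 0.0075, 0.2862]
ee_rot: [2.334, 2.103, 0.0]
wrist_force: [0.4, 0.2, -0.5]
opening: 0.0604
```

send_rows([
  [0.65,0,0,0,8.57],
  [0.65,0,0,0,8.57],
  [0.65,0,0,0,8.57],
  [0.65,0,0,0,8.57],
  [0.65,0,0,0,8.57],
  [0.65,0,0,0,8.57],
  [0.65,0,0,0,8.57],
  [0.65,0,0,0,8.57],
  [0.65,0,0,0,8.57],
  [0.65,0,0,0,8.57],
  [0.65,0,0,0,8.57],
  [0.65,0,0,0,0],
])

```text
t: 13.55
ee_pos: [0.4971, 0.0075, 0.286]
ee_rot: [-3.13, 0.272, 0.0]
wrist_force: [-0.2, 1.3, -0.9]
opening: 0.0606
```

Run:
```python
from h import *
import pickle
c=imaging.capture("wrist");save(c,"pics/i1.png");pickle.dump(c,open("i1.pkl","wb"))
s=readout.read_state();print(s['ee_pos'],s['ee_rot'],s['opening'],s['qpos'])
```

```text
[0.49713087 0.00750465 0.28599879] [-3.13036247e+00  2.65149051e-01  4.43290671e-04] 0.06013926793445916 [-2.09635523e-01  1.34842661e-01  1.57922326e+00 -1.46908345e-05
  1.42780934e+00  1.53016420e+00]
```

View pics/i1.png

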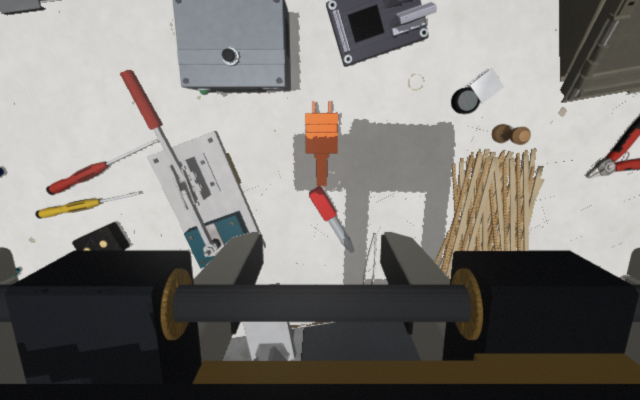

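This view shows the plug standing upright at (321,140) with its tab towards the robot. The pin is at (330,215) and the bracket at (385,25). I'll shift for a second view over the bracket.

send_rows([
  [0.65,3.5,2.9,0,0],
  [0.65,3.5,2.9,0,0],
  [0.65,0,0,0,0],
  [0.65,0,0,0,0],
  [0.65,0,0,0,0],
])

```text
t: 14.1
ee_pos: [0.5556, -0.061, 0.2859]
ee_rot: [-3.13, 0.267, 0.002]
wrist_force: [-0.1, 0.5, -0.1]
opening: 0.0605
```

Run:
```python
from h import *
import pickle
c=imaging.capture("wrist");save(c,"pics/i2.png");pickle.dump(c,open("i2.pkl","wb"))
s=readout.read_state();print(s['ee_pos'],s['ee_rot'],s['opening'],s['qpos'])
c1=pickle.load(open("i1.pkl","rb"))
cv2.imwrite("pics/i1a.png",grid(c1,(290,80,370,260),3.3))
cv2.imwrite("pics/i1b.png",grid(c1,(320,0,450,80),6))
cv2.imwrite("pics/i2b.png",grid(c,(240,40,400,170),5))
```

```text
[ 0.55555652 -0.06073136  0.28620981] [-3.12985638e+00  2.66942425e-01  7.13833051e-04] 0.06035721671081915 [-3.08630478e-01  2.49054344e-01  1.43643411e+00  2.64869455e-04
  1.45663012e+00  1.43230186e+00]
```

View pics/i2.png

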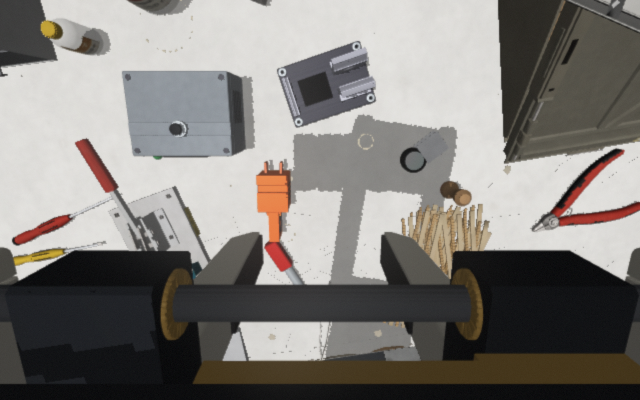

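View pics/i1b.png

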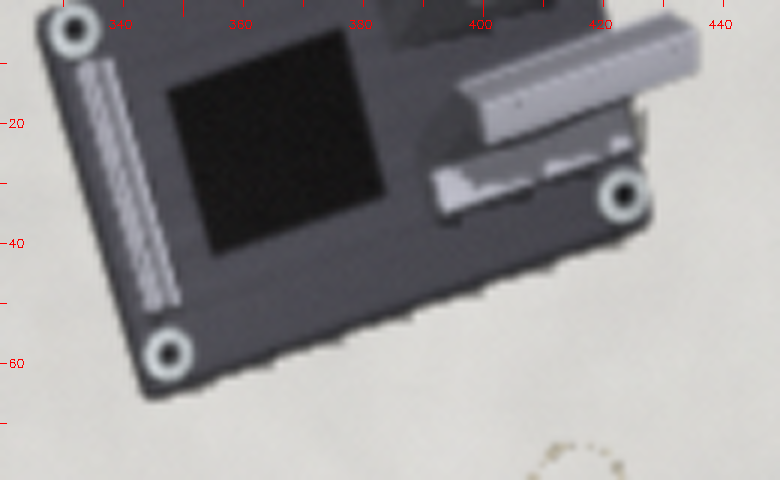

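View pics/i2b.png

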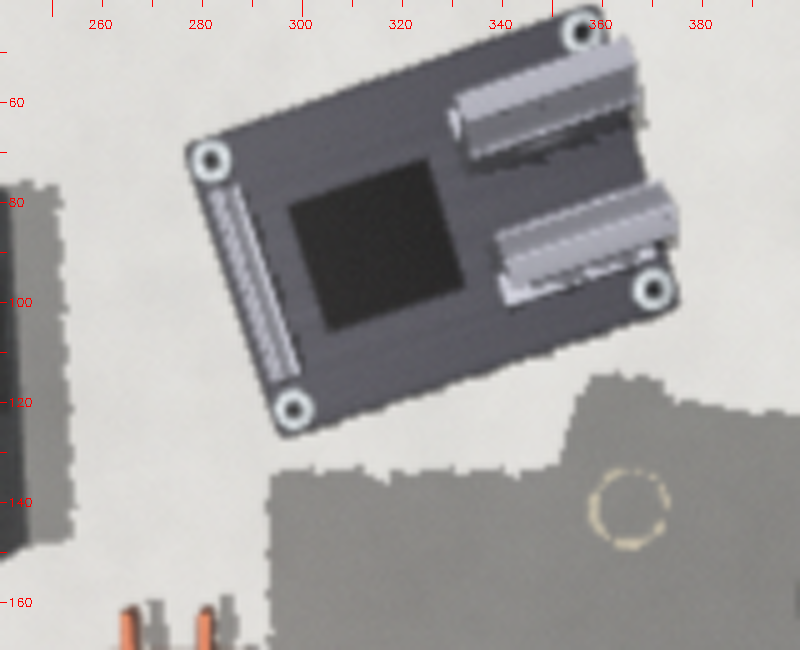

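```bash
cat > fit.py <<'E'
from h import *
import pickle
from scipy.optimize import least_squares
np.set_printoptions(precision=4,suppress=True)
def W(p,l): c,s=np.cos(p[2]),np.sin(p[2]);return [p[0]+l[0]*c-l[1]*s,p[1]+l[0]*s+l[1]*c,l[2]]
i1=pickle.load(open('i1.pkl','rb'));i2=pickle.load(open('i2.pkl','rb'))
E
python3 - <<'E'
from fit import *
# world points of washers
for n,a,b in [('BL',(347.7,58.3),(293.3,121.5)),('BR',(423.6,31.8),(370.3,97.3)),('TL',(332.2,4.3),(282,71.7))]:
    print(n,*tri([i1,i2],[a,b]))
w=[(i1,(347.7,58.3),-1,1),(i1,(423.6,31.8),-1,-1),(i1,(332.2,4.3),1,1),(i2,(293.3,121.5),-1,1),(i2,(370.3,97.3),-1,-1),(i2,(282,71.7),1,1),(i2,(356,46.2),1,-1)]
f=lambda p:np.concatenate([proj(c,W(p,(sx*p[3],sy*p[4],p[5])))-uv for c,uv,sx,sy in w])
s=least_squares(f,[.65,-.085,.15,.029,.044,.01]);print('washer',s.x,np.degrees(s.x[2]));print(s.fun.reshape(-1,2))
w2=[(i1,(344,67),-1,1),(i1,(429.5,37.5),-1,-1),(i2,(296.3,127.5),-1,1),(i2,(376,101.7),-1,-1),(i2,(277.5,68.5),1,1),(i2,(361,40.5),1,-1)]
f=lambda p:np.concatenate([proj(c,W(p,(sx*.035,sy*.05,p[3])))-uv for c,uv,sx,sy in w2])
s=least_squares(f,[.65,-.085,.15,.01]);print('edge',s.x,np.degrees(s.x[2]));print(s.fun.reshape(-1,2))
p=s.x
print('axis',W(p,(0,-.028,.03)))
im=cv2.cvtColor(i2['image'],cv2.COLOR_RGB2BGR);b=(240,30,400,150);k=5
im=cv2.resize(im[b[1]:b[3],b[0]:b[2]],None,fx=k,fy=k,interpolation=cv2.INTER_CUBIC)
def ln(l,col):
    q=[((proj(i2,W(p,x))-np.array(b[:2])+.5)*k).astype(int) for x in l]
    cv2.polylines(im,[np.array(q)],True,col,1)
for x in (-15,-8,8,15):
    ln([(x/1e3,-.0465,.05),(x/1e3,-.0095,.05)],(0,255,255))
    ln([(x/1e3,-.0465,.06),(x/1e3,-.0095,.06)],(0,0,255))
ln([(-.035,-.05,.01),(.035,-.05,.01),(.035,.05,.01),(-.035,.05,.01)],(0,255,0))
cv2.imwrite('pics/j1.png',im)
cv2.imwrite('pics/j2.png',np.hstack([grid(i1,(290,80,370,180),5),grid(i2,(240,150,310,250),5)]))
E
```

```text
BL [ 0.6161 -0.0409  0.031 ] [np.float64(0.002014070809282521), np.float64(0.0020140708092825517)]
BR [ 0.6293 -0.1309  0.0128] [np.float64(0.00013731990424580113), np.float64(0.00013731990424594747)]
TL [ 0.6741 -0.0358  0.0124] [np.float64(0.0001111188882642644), np.float64(0.00011111888826424424)]
washer [ 0.651  -0.0823  0.1303  0.0283  0.0442  0.0175] 7.465489216565091
[[-1.2683 -0.6776]
 [ 0.3544 -0.0965]
 [-0.6339 -0.3958]
 [ 3.0887 -0.2157]
 [-0.4341  0.4708]
 [-1.3748  0.2999]
 [ 0.3827  0.6369]]
edge [ 0.6512 -0.0846  0.1324  0.0052] 7.584834004410015
[[ 0.5802 -0.6279]
 [-0.2924  0.5256]
 [-0.035   0.0454]
 [ 0.6138  0.0546]
 [-0.3443 -0.0139]
 [-0.4959  0.0083]]
axis [np.float64(0.6548789077901621), np.float64(-0.1123550340172149), 0.03]
```

View pics/j1.png

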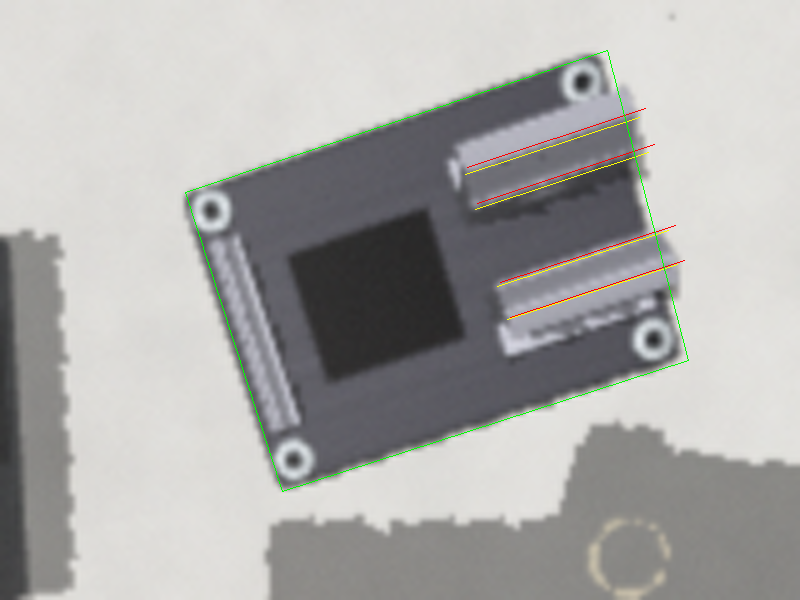

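View pics/j2.png

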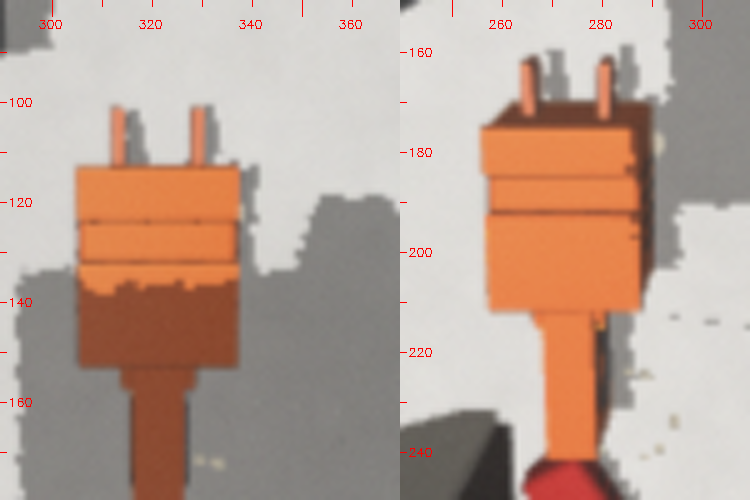

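Run:
```python
from fit import *
w=[(i1,(348,58.6),-1,1),(i1,(423.9,32.2),-1,-1),(i1,(332.2,4.3),1,1),(i2,(298.5,121.6),-1,1),(i2,(370.5,97.8),-1,-1),(i2,(282,71.8),1,1),(i2,(356.1,46.4),1,-1)]
f=lambda p:np.concatenate([proj(c,W(p,(sx*p[3],sy*p[4],p[5])))-uv for c,uv,sx,sy in w])
s=least_squares(f,[.65,-.085,.15,.029,.044,.01]);print('washer',s.x,np.degrees(s.x[2]));print(np.abs(s.fun).max())
p=s.x;print('axis',W(p,(0,-.028,.03)),'body',W(p,(0,.014,.03)))
h=.022;
w=[(i1,(305.0,113.0),h,.018),(i1,(337.5,113.0),h,-.018),(i1,(305.1,153.3),-h,.018),(i1,(337.4,153.3),-h,-.018),
(i2,(256,175),h,.018),(i2,(286.2,175),h,-.018),(i2,(257.6,212),-h,.018),(i2,(287.9,212),-h,-.018)]
f=lambda p:np.concatenate([proj(c,W(p,(sx,sy,p[3])))-uv for c,uv,sx,sy in w])
s=least_squares(f,[.545,0,-.17,.04]);print('plug',s.x,np.degrees(s.x[2]));print(s.fun.reshape(-1,2))
cv2.imwrite('pics/k1.png',np.hstack([grid(i1,(295,170,365,260),5.5),grid(i2,(250,220,320,310),5.5)]))
```

```text
washer [ 0.6512 -0.0834  0.141   0.029   0.0439  0.0136] 8.081355613595559
0.23305592716769752
axis [np.float64(0.655160378036665), np.float64(-0.1111289459723687), 0.03] body [np.float64(0.6492560573102566), np.float64(-0.06954602884574441), 0.03]
plug [ 0.5415 -0.0002 -0.1698  0.0379] -9.728337303372266
[[-0.2756  0.1192]
 [-0.0169 -0.0226]
 [ 0.2454 -0.027 ]
 [-0.1985 -0.1614]
 [-0.3706  0.1095]
 [ 0.7919  0.0866]
 [-0.2001 -0.0437]
 [ 0.0319 -0.0639]]
```

View pics/k1.png

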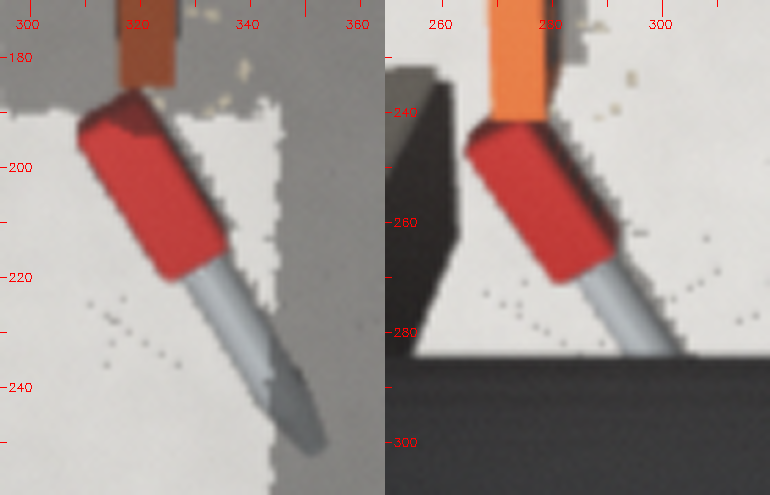

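send_rows([
  [0.65,-0.8,-1.9,3,0],
  [0.65,-0.8,-1.9,3,0],
  [0.65,-0.8,-1.9,3,0],
  [0.65,0,0,4,0],
  [0.65,0,0,0,0],
  [0.65,0,0,0,0],
])

```text
t: 14.75
ee_pos: [0.542, -0.0008, 0.1569]
ee_rot: [3.13, -0.268, -0.001]
wrist_force: [-0.1, -0.1, 1.1]
opening: 0.0602
```

Run:
```python
from h import *
c=imaging.capture("wrist");save(c,"pics/l1.png")
s=readout.read_state();print(s['ee_pos'],s['ee_rot'],s['opening'])
```

```text
[ 0.54319109 -0.00130473  0.15803296] [ 3.12975815 -0.2688695   0.00367875] 0.0604316454001456
```

View pics/l1.png

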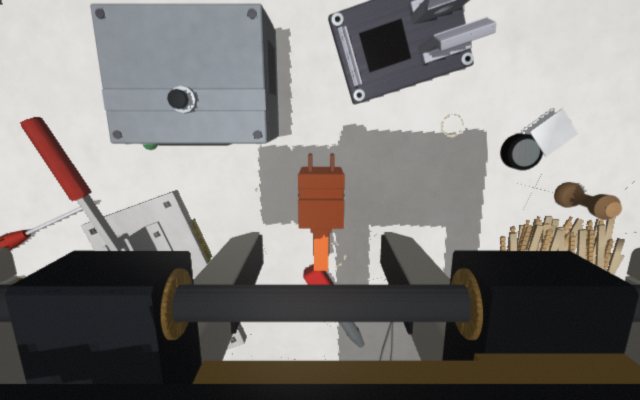

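send_rows([
  [0.65,0,0,4,0],
  [0.65,0,0,4,0],
  [0.65,0,0,3,0],
  [0.65,0,0,1.4,0],
  [0.65,0,0,0.3,0],
  [0.65,0,0,0,0],
  [0,0,0,0,0],
  [0,0,0,0,0],
  [0,0,0,0,0],
  [0,0,0,0,0],
  [0,0,0,0,0],
], squeeze=25)

```text
t: 15.9
ee_pos: [0.5429, -0.0014, 0.03]
ee_rot: [3.13, -0.27, 0.002]
wrist_force: [-1.2, 0.6, 6.6]
opening: 0.0356
```

send_rows([
  [0,0,0,-1,0],
  [0,0,0,-4,0],
  [0,0,0,-4,0],
  [0,0,0,-4,0],
  [0,0,0,0,-8.28],
  [0,0,0,0,-8.28],
  [0,0,0,0,-8.28],
  [0,0,0,0,-8.28],
  [0,0,0,0,-8.28],
  [0,0,0,0,-8.28],
  [0,0,0,0,-8.28],
  [0,0,0,0,-8.28],
])

```text
t: 17.1
ee_pos: [0.542, -0.0013, 0.1593]
ee_rot: [-2.764, -1.492, 0.001]
wrist_force: [-0.5, 1.0, -1.9]
opening: 0.0359
```

send_rows([
  [0,0,0,0,-8.28],
  [0,0,0,0,-8.28],
  [0,0,0,0,-8.28],
  [0,0,0,0,-8.28],
  [0,0,0,0,-8.28],
  [0,0,0,0,0],
  [0,0,0,0,0],
])

```text
t: 17.8
ee_pos: [0.5422, -0.0013, 0.1593]
ee_rot: [-2.07, -2.363, 0.0]
wrist_force: [-0.2, -0.1, -1.4]
opening: 0.0362
```

```bash
cat >> h.py <<'E'
def go(x,y,z,yaw=None):
    s=readout.read_state();T=R.from_rotvec(s['ee_rot']).as_matrix()
    y0=np.degrees(np.arctan2(T[1,0],T[0,0]))
    print('pos',s['ee_pos'],'yaw',y0,'F',s['wrist_force'],'op',s['opening'])
    print('tool shift cm',np.round(100*T.T@(np.array([x,y,z])-s['ee_pos']),2),'turn',None if yaw is None else y0-yaw, 'tilt',np.degrees(np.arccos(-T[2,2])))
np.set_printoptions(precision=4,suppress=True)
E
python3 - <<'E'
from h import *
c=imaging.capture("wrist");save(c,"pics/m1.png")
go(.6493,-.0697,.16,98)
E
```

```text
pos [ 0.5422 -0.0013  0.1592] yaw 97.5744012069661 F [-0.1869  0.1726 -1.5097] op 0.035829700557663914
tool shift cm [-8.19  9.71 -0.08] turn -0.4255987930338989 tilt 0.014531940170986668
```

View pics/m1.png

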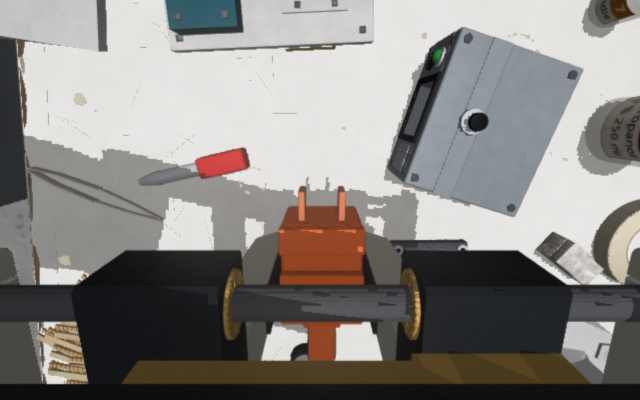

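Run:
```python
from h import *
a=imaging.capture("scene");b=imaging.capture("top")
cv2.imwrite("pics/n1.png",np.hstack([grid(a,(380,220,480,390),3.6),grid(b,(350,130,450,300),3.6)]))
```

```text
(no output)
```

View pics/n1.png

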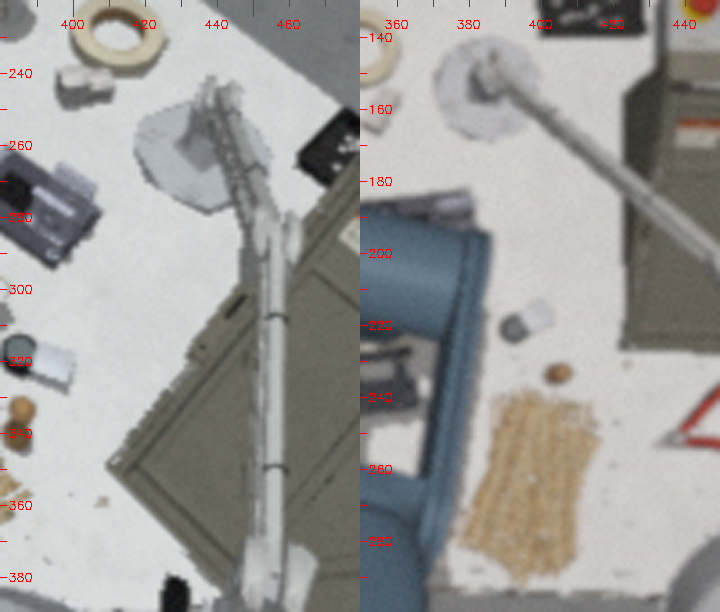

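Run:
```python
from h import *
a=imaging.capture("scene");b=imaging.capture("top")
print(tri([a,b],[(440,245),(386,151)]),tri([a,b],[(456,283),(452,200)]))
for uv in [(376,150),(400,150),(386,168)]: print(atz(b,uv,.01))
```

```text
(array([ 0.7931, -0.1375,  0.0943]), [np.float64(0.004600264656014881), np.float64(0.004600264656014915)]) (array([ 0.5884, -0.3024,  0.306 ]), [np.float64(0.0018929819901396469), np.float64(0.0018929819901394702)])
[ 0.813  -0.1099  0.01  ]
[ 0.8153 -0.2002  0.01  ]
[ 0.745  -0.1479  0.01  ]
```

send_rows([
  [0,0,0,0,-0.4],
  [0,-2,2.4,0,0],
  [0,-2,2.4,0,0],
  [0,-2,2.4,0,0],
  [0,-1.4,1.7,0,0],
  [0,-0.6,0.75,0,0],
  [0,0,0,0,0],
  [0,0,0,0,0],
  [0,0,0,0,0],
])

```text
t: 18.95
ee_pos: [0.6483, -0.066, 0.1592]
ee_rot: [-2.056, -2.374, 0.0]
wrist_force: [-0.3, 0.3, -1.6]
opening: 0.036
```

Run:
```python
from h import *
import pickle
c=imaging.capture("wrist");save(c,"pics/o1.png");pickle.dump(c,open("o1.pkl","wb"))
cv2.imwrite("pics/o1g.png",grid(c,(250,130,400,290),4.8))
go(.6491,-.0681,.16,98)
```

```text
pos [ 0.6484 -0.066   0.1593] yaw 98.20836021372152 F [-0.4007  0.4068 -1.4751] op 0.03573441553956904
tool shift cm [-0.22  0.04 -0.07] turn 0.20836021372151947 tilt 0.035567683455582665
```

View pics/o1.png

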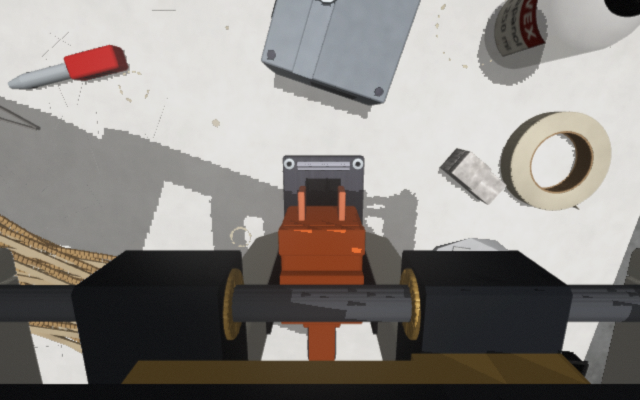

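View pics/o1g.png

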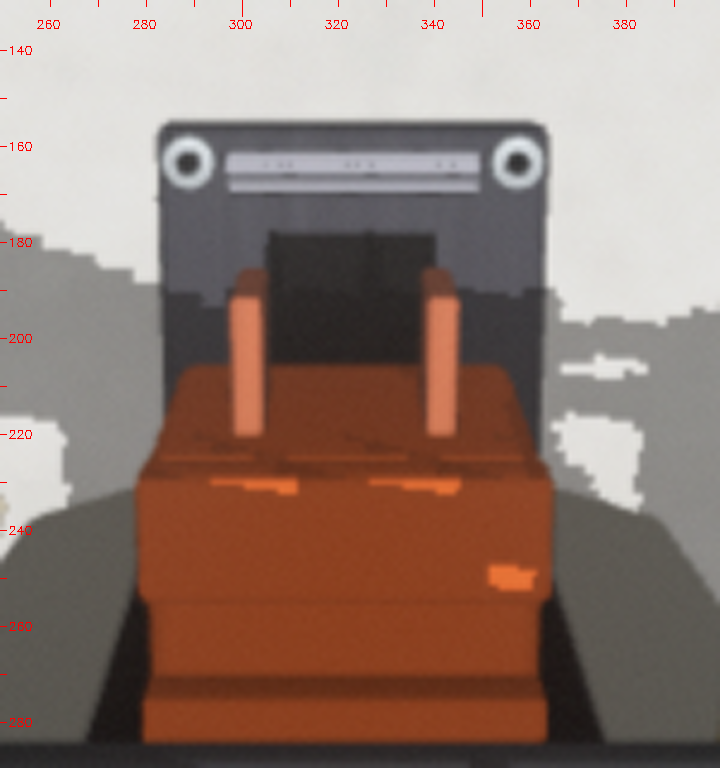

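The washers at (289,163.5) and (357.5,163.3) confirm the yaw. The bracket's middle sits about 1.2 mm to the tool's +y, and the plug should come back about 2 mm in x. I'll correct, lower part way and recheck.

send_rows([
  [0,-0.2,0.11,0,0],
  [0,0,0,2,0],
  [0,0,0,2,0],
  [0,0,0,1,0],
  [0,0,0,0,0],
  [0,0,0,0,0],
  [0,0,0,0,0],
])

```text
t: 19.7
ee_pos: [0.6514, -0.0688, 0.1104]
ee_rot: [2.056, 2.373, 0.001]
wrist_force: [0.4, -0.2, -1.6]
opening: 0.0357
```

Run:
```python
from h import *
c=imaging.capture("wrist")
cv2.imwrite("pics/p1.png",grid(c,(250,130,400,290),4.5))
a=imaging.capture("scene");cv2.imwrite("pics/p2.png",grid(a,(330,210,430,310),6))
go(.6491,-.0681,.16,98)
```

```text
pos [ 0.6513 -0.0688  0.1103] yaw 98.17179592774839 F [ 1.2213  0.0026 -1.5048] op 0.035930354178116033
tool shift cm [ 0.1  -0.2  -4.97] turn 0.17179592774839136 tilt 0.11394759388231676
```

View pics/p1.png

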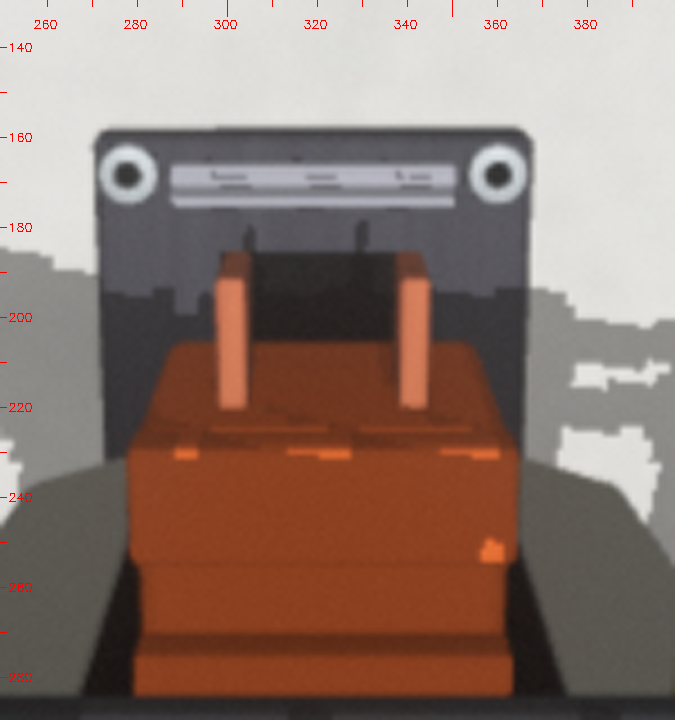

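View pics/p2.png

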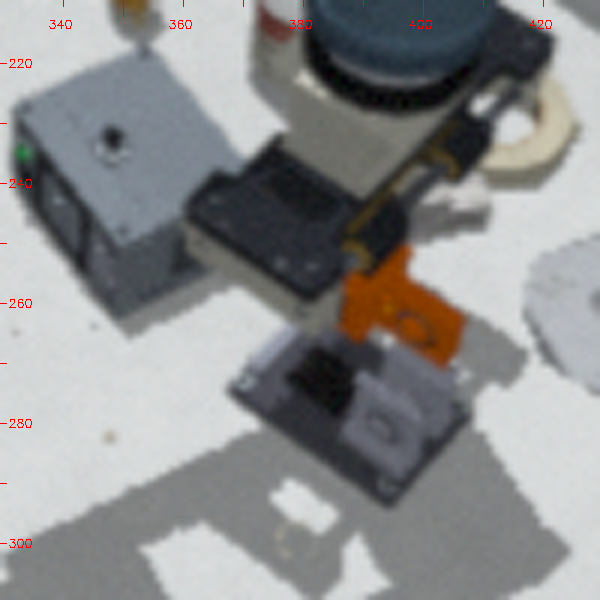

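send_rows([
  [0,0.1,-0.16,0,0],
  [0,0,0,0,0],
  [0,0,0,1,0],
  [0,0,0,1,0],
  [0,0,0,0,0],
  [0,0,0,0,0],
])

```text
t: 20.4
ee_pos: [0.6484, -0.0677, 0.0882]
ee_rot: [-2.056, -2.373, 0.001]
wrist_force: [0.4, -0.8, -1.8]
opening: 0.0358
```

Run:
```python
from h import *
c=imaging.capture("wrist")
cv2.imwrite("pics/q1.png",grid(c,(250,130,400,290),4.5))
go(.6493,-.0681,.04,98)
```

```text
pos [ 0.6488 -0.0679  0.0887] yaw 98.16981352695099 F [ 0.0026  0.8093 -2.349 ] op 0.0359737278144687
tool shift cm [-0.03  0.05  4.87] turn 0.16981352695098906 tilt 0.04045221236253427
```

View pics/q1.png

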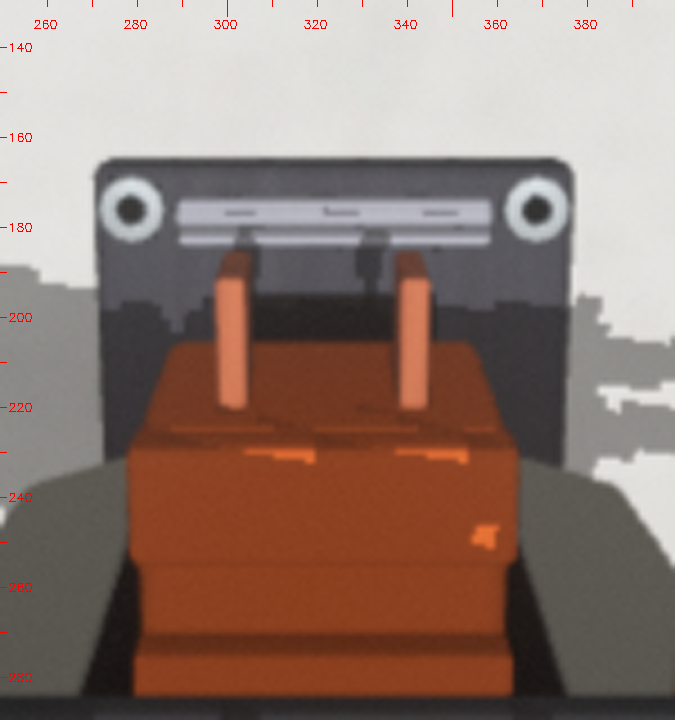

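send_rows([
  [0,0,0.08,0,0],
  [0,0,0,0,0],
  [0,0,0,0,0],
])

```text
t: 20.75
ee_pos: [0.6499, -0.0678, 0.0895]
ee_rot: [2.057, 2.374, 0.0]
wrist_force: [0.5, -0.4, -1.0]
opening: 0.0358
```

Run:
```python
from h import *
c=imaging.capture("wrist")
cv2.imwrite("pics/q2.png",grid(c,(250,130,400,290),4.5))
go(.65,-.0681,.04,98)
```

```text
pos [ 0.6499 -0.0678  0.0894] yaw 98.17658868093423 F [-0.4733 -0.2944 -1.684 ] op 0.0358624025421262
tool shift cm [-0.03  0.01  4.94] turn 0.17658868093423052 tilt 0.02827368415262894
```

View pics/q2.png

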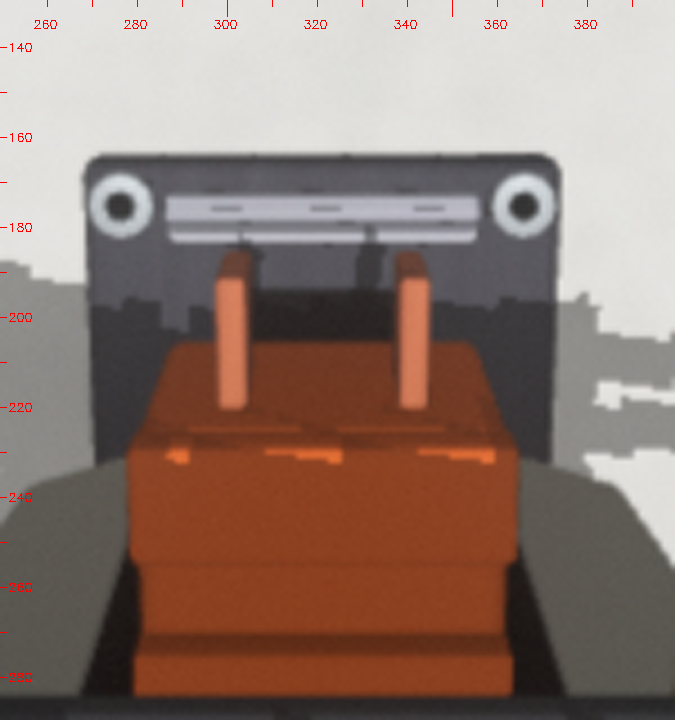

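send_rows([
  [0,0,0,0.5,0],
  [0,0,0,0.5,0],
  [0,0,0,0.5,0],
  [0,0,0,0.5,0],
  [0,0,0,0,0],
])

```text
t: 21.3
ee_pos: [0.649, -0.0676, 0.0679]
ee_rot: [-2.056, -2.373, 0.001]
wrist_force: [0.8, -0.4, -0.7]
opening: 0.0359
```

send_rows([
  [0,0,0,0.6,0],
  [0,0,0,0.6,0],
  [0,0,0,0.6,0],
  [0,0,0,0.4,0],
  [0,0,0,0,0],
])

```text
t: 21.8
ee_pos: [0.6491, -0.0676, 0.0462]
ee_rot: [-2.057, -2.373, 0.001]
wrist_force: [0.1, 0.2, -1.8]
opening: 0.0358
```

send_rows([
  [0,0,0,0.3,0],
  [0,0,0,0.2,0],
  [0,0,0,0,0],
])

```text
t: 22.1
ee_pos: [0.6496, -0.0678, 0.0419]
ee_rot: [-2.057, -2.374, 0.0]
wrist_force: [-1.0, 0.4, -1.3]
opening: 0.0359
```

Run:
```python
from h import *
c=imaging.capture("wrist")
cv2.imwrite("pics/r1.png",grid(c,(250,130,400,290),4))
go(.65,-.0681,.04,98)
```

```text
pos [ 0.6497 -0.0678  0.0421] yaw 98.17127124657476 F [-0.6169 -0.4538 -0.4012] op 0.03551553094119614
tool shift cm [-0.04  0.03  0.21] turn 0.17127124657476145 tilt 0.007939588190254053
```

View pics/r1.png

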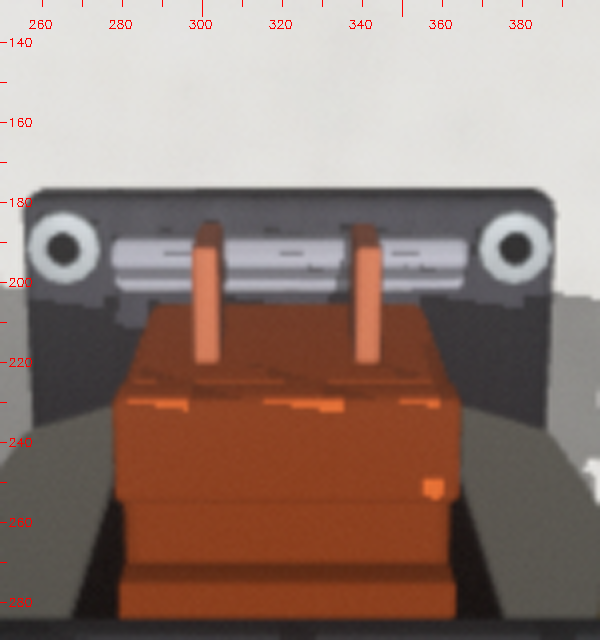

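send_rows([
  [0,0,0,0.1,0],
  [0,0,0,0.1,0],
  [0,0,0,0,0],
])

```text
t: 22.45
ee_pos: [0.6497, -0.0678, 0.0401]
ee_rot: [-2.057, -2.374, 0.0]
wrist_force: [0.7, -0.2, -0.8]
opening: 0.0357
```

send_rows([
  [0,0,0,0.1,0],
  [0,0,0,0,0],
])

```text
t: 22.65
ee_pos: [0.6497, -0.0678, 0.04]
ee_rot: [2.057, 2.374, 0.0]
wrist_force: [-2.2, 0.0, 5.5]
opening: 0.0358
```

send_rows([
  [0.6,0,0,0,0],
  [0.6,0,0,0,0],
  [0.6,0,0,0,0],
  [0.6,0,0,-2,0],
  [0.6,0,0,-4,0],
  [0.6,0,0,-5,0],
  [0.6,0,0,-5,0],
  [0.6,0,0,0,0],
  [0.6,0,0,0,0],
])

```text
t: 23.55
ee_pos: [0.6505, -0.068, 0.2009]
ee_rot: [2.055, 2.372, 0.003]
wrist_force: [-1.2, 1.2, -0.4]
opening: 0.0557
```

Run:
```python
from h import *
c=imaging.capture("wrist");save(c,"pics/s1.png")
a=imaging.capture("scene");cv2.imwrite("pics/s2.png",grid(a,(330,210,430,310),6))
go(.45,.01,.25,20)
```

```text
pos [ 0.6488 -0.0676  0.1976] yaw 98.1706958624872 F [ 0.0639 -0.0576 -0.592 ] op 0.0556428348373095
tool shift cm [ 10.51 -18.59  -5.18] turn 78.1706958624872 tilt 0.1477631930952708
```

View pics/s1.png

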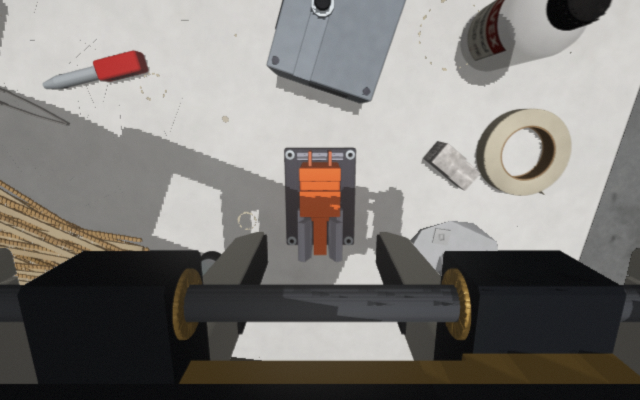

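View pics/s2.png

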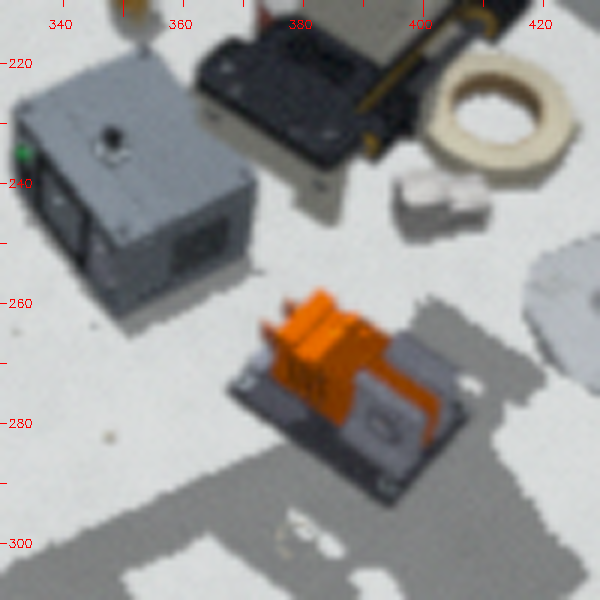

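Run:
```python
from fit import *
# k1: crop i1 origin (295,170) scale 5.5
f=lambda x,y:(295+x/5.5-.5,170+y/5.5-.5)
tip=f(312,450);gb=[f(78,138),f(152,138)];gf=[f(172,281),f(228,245)]
P1=[atz(i1,q,.016) for q in gb+gf];t=atz(i1,tip,.005)
print(P1,t)
back=(P1[0]+P1[1])/2;front=(P1[2]+P1[3])/2
print(back,front,(back+front)/2)
g=(back+front)/2;v=t-g;print(np.hypot(*v[:2]),np.degrees(np.arctan2(v[1],v[0])))
go(g[0],g[1],.2,20)
```

```text
[array([0.4701, 0.0279, 0.016 ]), array([0.4672, 0.0117, 0.016 ]), array([0.4335, 0.0129, 0.016 ]), array([ 0.4397, -0.001 ,  0.016 ])] [ 0.3825 -0.0124  0.005 ]
[0.4687 0.0198 0.016 ] [0.4366 0.006  0.016 ] [0.4526 0.0129 0.016 ]
0.07452374240506222 -160.1674174823095
pos [ 0.6488 -0.0676  0.1976] yaw 98.1706958624872 F [ 0.0639 -0.0576 -0.592 ] op 0.0556428348373095
tool shift cm [ 10.75 -18.28  -0.18] turn 78.1706958624872 tilt 0.1477631930952708
```

send_rows([
  [0.45,2.13,-3.91,0,0],
  [0.45,2.13,-3.91,0,0],
  [0.45,2.13,-3.91,0,0],
  [0.45,2.13,-3.91,0,0],
  [0.45,2.13,-3.91,0,0],
  [0.45,0,0,0,7.8],
  [0.45,0,0,0,7.8],
  [0.45,0,0,0,7.8],
  [0.45,0,0,0,7.8],
  [0.45,0,0,0,7.8],
])

```text
t: 24.65
ee_pos: [0.4398, 0.0101, 0.1972]
ee_rot: [-2.734, -1.542, 0.005]
wrist_force: [-1.3, -1.0, -0.3]
opening: 0.0421
```

send_rows([
  [0.45,0,0,0,7.8],
  [0.45,0,0,0,7.8],
  [0.45,0,0,0,7.8],
  [0.45,0,0,0,7.8],
  [0.45,0,0,0,7.8],
  [0.45,0,0,0,0],
  [0.45,0,0,0,0],
  [0.45,0,0,0,0],
])

```text
t: 25.45
ee_pos: [0.4406, 0.0099, 0.1984]
ee_rot: [-3.092, -0.554, 0.002]
wrist_force: [-0.1, -0.1, 0.2]
opening: 0.042
```

Run:
```python
from h import *
import pickle
c=imaging.capture("wrist");save(c,"pics/t1.png");pickle.dump(c,open('t1.pkl','wb'))
cv2.imwrite("pics/t1g.png",grid(c,(270,130,390,290),4.5))
go(.4526,.0129,.025,20)
```

```text
pos [0.4408 0.0099 0.1987] yaw 20.291039486725413 F [ 0.0201 -0.1024  0.6709] op 0.04211066868393402
tool shift cm [ 1.23  0.14 17.36] turn 0.29103948672541335 tilt 0.06404609505951714
```

View pics/t1.png

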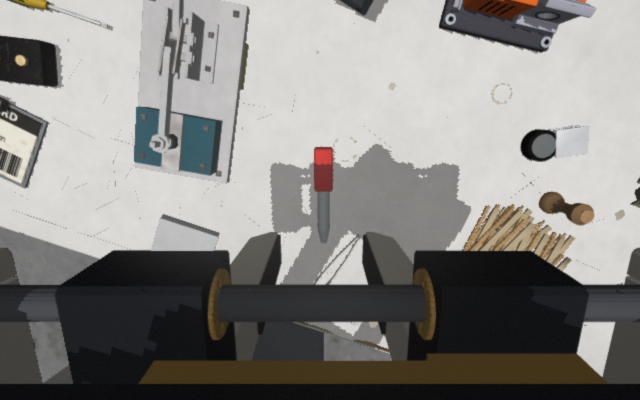

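View pics/t1g.png

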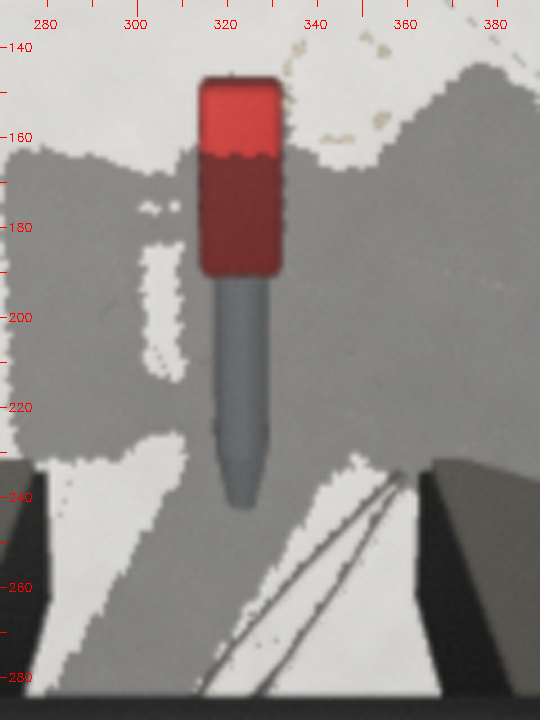

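send_rows([
  [0.45,1.4,0.15,3,0],
  [0.45,0,0,4.5,0],
  [0.45,0,0,4.5,0],
  [0.45,0,0,3,0],
  [0.45,0,0,1.5,0],
  [0.45,0,0,0.5,0],
  [0.45,0,0,0,0],
  [0.45,0,0,0,0],
], squeeze=30)

```text
t: 26.3
ee_pos: [0.4555, 0.0131, 0.03]
ee_rot: [3.092, 0.551, 0.002]
wrist_force: [-0.6, 0.1, 0.7]
opening: 0.0422
```

Run:
```python
from h import *
c=imaging.capture("wrist");save(c,"pics/u1.png")
go(.4526,.0129,.0245,20)
```

```text
pos [0.4557 0.0131 0.0302] yaw 20.19280037617129 F [-0.0788 -0.1247 -0.3192] op 0.04172701418500455
tool shift cm [-0.3  -0.09  0.57] turn 0.19280037617129153 tilt 0.13016960174902734
```

View pics/u1.png

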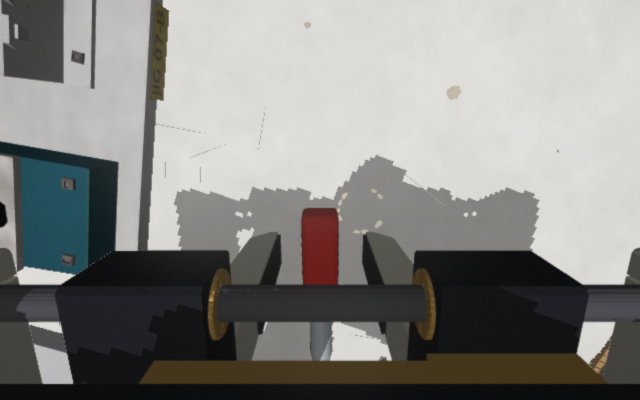

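send_rows([
  [0.45,0,0,0.5,0],
  [0.45,0,0,0,0],
  [0,0,0,0,0],
  [0,0,0,0,0],
  [0,0,0,0,0],
  [0,0,0,0,0],
  [0,0,0,0,0],
], squeeze=35)

```text
t: 27.05
ee_pos: [0.4548, 0.0133, 0.0242]
ee_rot: [3.093, 0.55, 0.0]
wrist_force: [0.0, 0.0, 0.4]
opening: 0.0176
```

send_rows([
  [0,0,0,-1,0],
  [0,0,0,-4,0],
  [0,0,0,-5,0],
  [0,0,0,-2,0],
  [0,0,0,0,-8.4],
  [0,0,0,0,-8.4],
  [0,0,0,0,-8.4],
  [0,0,0,0,-8.4],
  [0,0,0,0,-8.4],
  [0,0,0,0,-8.4],
  [0,0,0,0,-8.4],
  [0,0,0,0,-8.4],
])

```text
t: 28.25
ee_pos: [0.4545, 0.0133, 0.1447]
ee_rot: [2.265, 2.177, 0.0]
wrist_force: [0.7, -0.8, -0.3]
opening: 0.0179
```

send_rows([
  [0,0,0,0,-8.4],
  [0,0,0,0,-8.4],
  [0,0,0,0,-8.4],
  [0,0,0,0,-8.4],
  [0,0,0,0,-8.4],
  [0,0,0,0,-8.4],
  [0,0,0,0,-8.4],
  [0,0,0,0,-8.4],
  [0,0,0,0,-8.4],
  [0,0,0,0,-8.4],
  [0,0,0,0,-8.4],
  [0,0,0,0,-8.4],
])

```text
t: 29.45
ee_pos: [0.4545, 0.0133, 0.1447]
ee_rot: [-0.233, 3.133, -0.0]
wrist_force: [-0.5, -0.4, -1.0]
opening: 0.0176
```

Run:
```python
from h import *
c=imaging.capture("wrist");save(c,"pics/v1.png")
go(.535,-.1264,.14,188.1)
```

```text
pos [0.4545 0.0133 0.1447] yaw -171.05390553397459 F [-0.0574 -0.585  -1.4528] op 0.018133320556226185
tool shift cm [ -5.78 -15.05   0.47] turn -359.1539055339746 tilt 0.008376522274824055
```

View pics/v1.png

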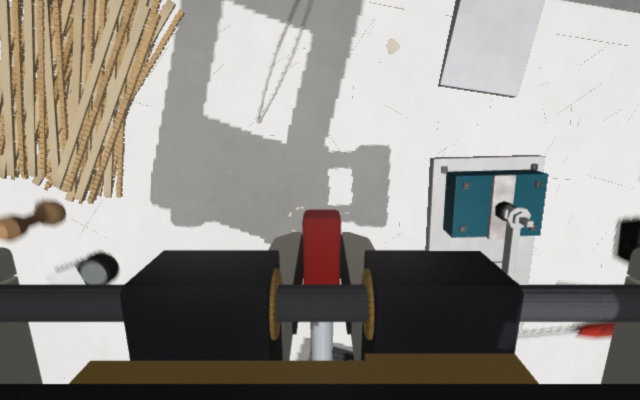

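Run:
```python
from h import *
a=imaging.capture("scene");b=imaging.capture("top")
print(tri([a,b],[(453,372),(490,262)]))
print(tri([a,b],[(456,283),(452,200)]))
for z in (.3,.4,.5): print([atz(b,uv,z) for uv in [(437,300),(473,304),(473,268)]])
save(a,"pics/w_s.png");save(b,"pics/w_t.png",(270,120,530,400),2)
```

```text
(array([ 0.4099, -0.4118,  0.3361]), [np.float64(0.009151396515682463), np.float64(0.009151396515682449)])
(array([ 0.5884, -0.3024,  0.306 ]), [np.float64(0.0018929819901396469), np.float64(0.0018929819901394702)])
[array([ 0.2864, -0.2571,  0.3   ]), array([ 0.2774, -0.3648,  0.3   ]), array([ 0.3844, -0.3667,  0.3   ])]
[array([ 0.2942, -0.2302,  0.4   ]), array([ 0.2858, -0.3304,  0.4   ]), array([ 0.3853, -0.3321,  0.4   ])]
[array([ 0.302 , -0.2033,  0.5   ]), array([ 0.2943, -0.2959,  0.5   ]), array([ 0.3862, -0.2975,  0.5   ])]
```

View pics/w_s.png

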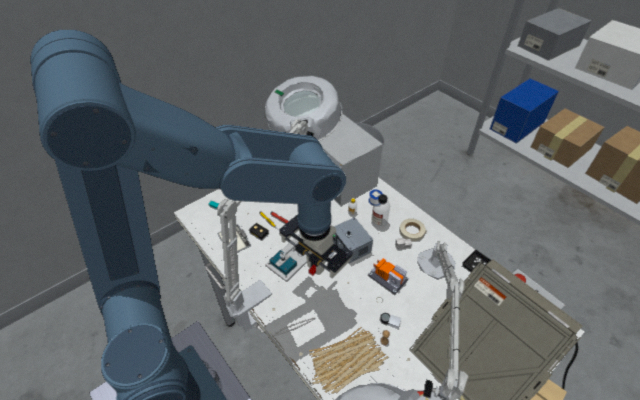

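View pics/w_t.png

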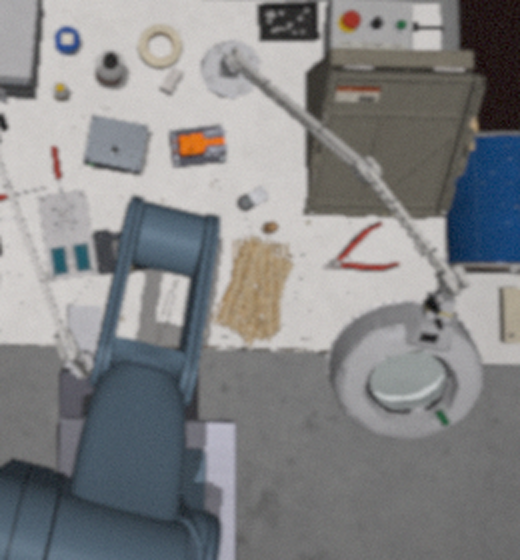

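send_rows([
  [0,-1.4,-3.8,0,0],
  [0,-1.4,-3.8,0,0],
  [0,-1.4,-3.8,0,0],
  [0,-1.4,-3.8,0,0],
  [0,0,0,0,0.8],
  [0,0,0,3,0],
  [0,0,0,3,0],
  [0,0,0,0,0],
  [0,0,0,0,0],
  [0,0,0,0,0],
])

```text
t: 30.6
ee_pos: [0.5327, -0.1293, 0.0858]
ee_rot: [-0.201, 3.133, -0.002]
wrist_force: [0.3, -0.4, -0.7]
opening: 0.0178
```

Run:
```python
from h import *
import pickle
c=imaging.capture("wrist");save(c,"pics/x1.png");pickle.dump(c,open('x1.pkl','wb'))
a=imaging.capture("scene");cv2.imwrite("pics/x2.png",grid(a,(310,230,430,330),6))
go(.535,-.1284,.05,188.1)
```

```text
pos [ 0.5328 -0.1294  0.0859] yaw -172.64401444008064 F [ 0.4735 -0.2031 -1.2649] op 0.017717187476462955
tool shift cm [-0.22  0.08  3.59] turn -360.7440144400806 tilt 0.17224138805258302
```

View pics/x1.png

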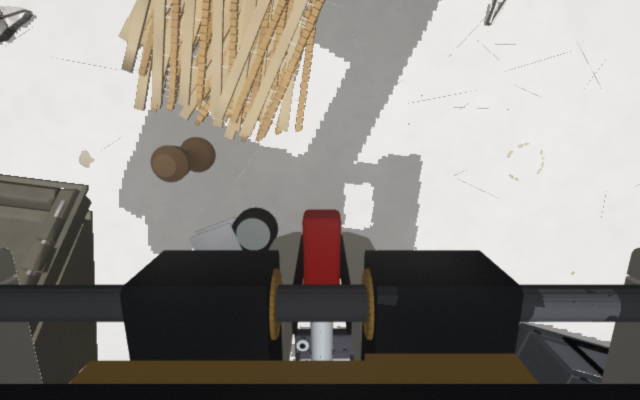

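View pics/x2.png

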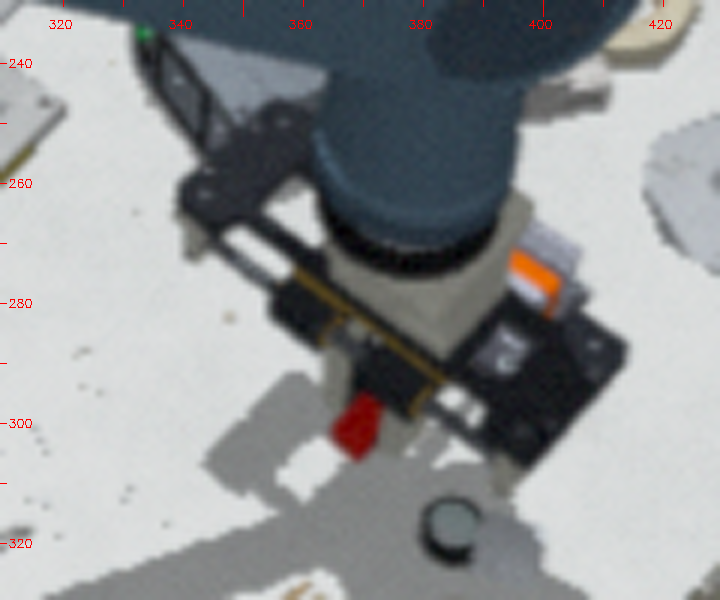

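Run:
```python
from h import *
import pickle
c=pickle.load(open('x1.pkl','rb'))
cv2.imwrite("pics/x1g.png",grid(c,(270,200,375,365),4.5))
b=imaging.capture("top");cv2.imwrite("pics/x1t.png",grid(b,(330,170,420,250),7))
```

```text
(no output)
```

View pics/x1g.png

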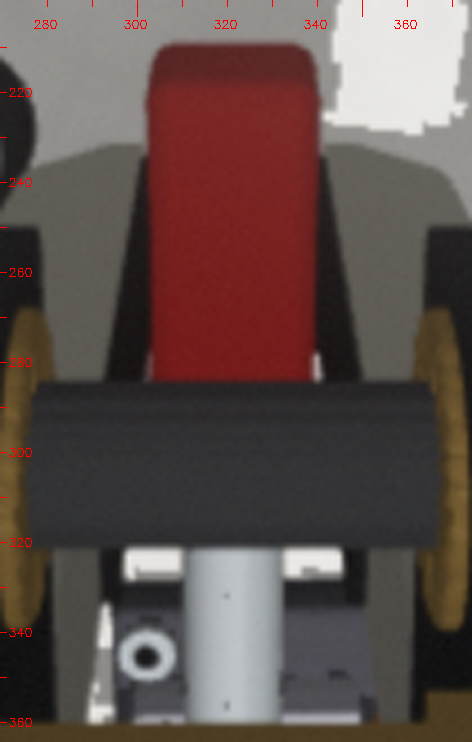

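View pics/x1t.png

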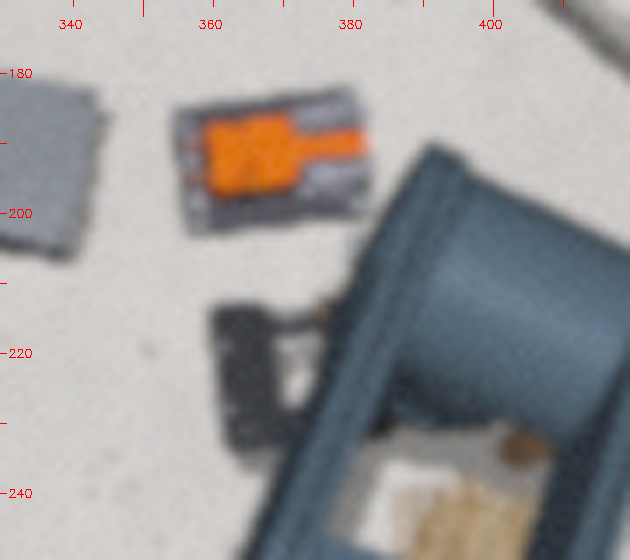

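send_rows([
  [0,0,0.08,0,-0.7],
  [0,0,0,2,0],
  [0,0,0,1.5,0],
  [0,0,0,0.25,0],
  [0,0,0,0,0],
  [0,0,0,0,0],
  [0,0,0,0,0],
])

```text
t: 31.45
ee_pos: [0.5323, -0.1287, 0.0476]
ee_rot: [-0.221, 3.132, -0.001]
wrist_force: [-0.4, 1.1, 0.1]
opening: 0.0177
```

Run:
```python
from h import *
import pickle
c=imaging.capture("wrist");pickle.dump(c,open('y1.pkl','wb'))
cv2.imwrite("pics/y1.png",grid(c,(270,200,375,365),4.5))
a=imaging.capture("scene");cv2.imwrite("pics/y2.png",grid(a,(340,240,430,330),6.5))
go(.655-.12*.99,-.1113-.12*.141,.0485,188.1)
```

```text
pos [ 0.5321 -0.1286  0.0474] yaw -171.92732843968514 F [ 0.0521 -0.0498 -0.8917] op 0.017605338080698578
tool shift cm [-0.41 -0.02 -0.11] turn -360.0273284396851 tilt 0.07606317216955169
```

View pics/y1.png

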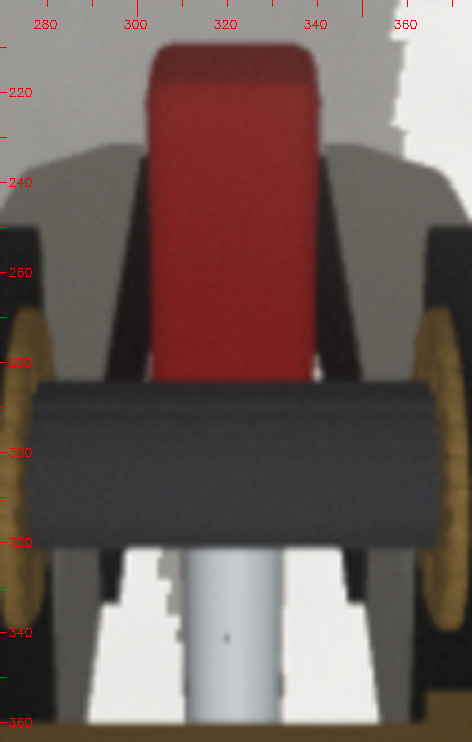

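View pics/y2.png

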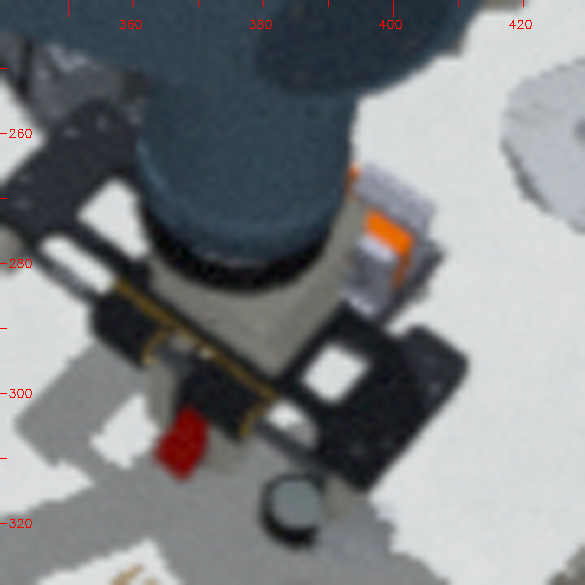

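send_rows([
  [0,-0.5,0,-0.1,0],
  [0,-1,0,0,0],
  [0,-1,0,0,0],
  [0,-0.6,0,0,0],
  [0,0,0,0,0],
  [0,0,0,0,0],
])

```text
t: 32.15
ee_pos: [0.5623, -0.1238, 0.0474]
ee_rot: [0.222, -3.133, -0.0]
wrist_force: [0.6, 0.0, -1.2]
opening: 0.0178
```

Run:
```python
from h import *
c=imaging.capture("wrist")
cv2.imwrite("pics/z1.png",grid(c,(270,270,375,365),7))
go(.655-.09*.99,-.1113-.09*.141,.0485,188.1)
```

```text
pos [ 0.562  -0.1239  0.0474] yaw -171.91074488875026 F [ 0.2192  0.3053 -0.04  ] op 0.01770665567465943
tool shift cm [-0.38 -0.07 -0.11] turn -360.01074488875025 tilt 0.046929791900881215
```

View pics/z1.png

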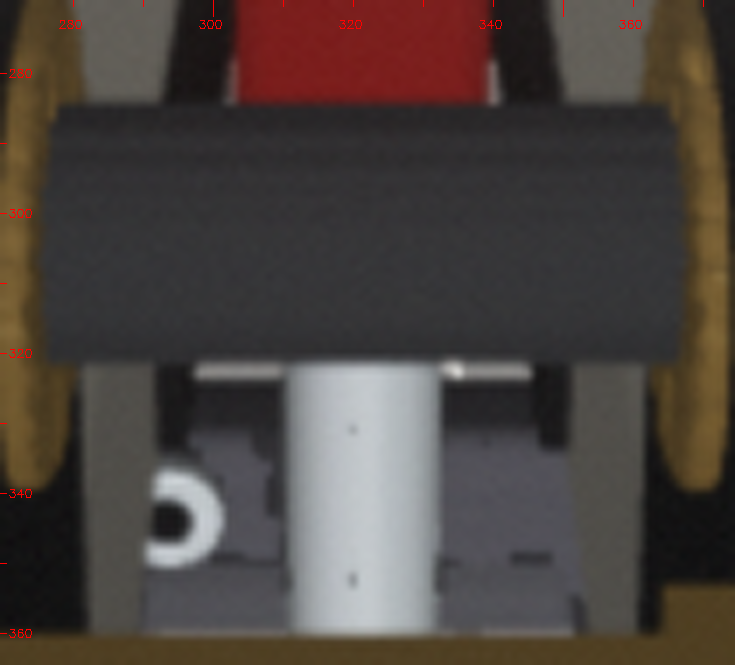

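send_rows([
  [0,0,-0.05,-0.1,0],
  [0,-0.5,0,0,0],
  [0,-0.5,0,0,0],
  [0,-0.5,0,0,0],
  [0,-0.5,0,0,0],
  [0,0,0,0,0],
])

```text
t: 32.8
ee_pos: [0.5831, -0.1217, 0.0487]
ee_rot: [-0.222, 3.133, -0.0]
wrist_force: [0.2, -0.7, -1.2]
opening: 0.018
```

send_rows([
  [0,-0.5,0,0,0],
  [0,-0.5,0,0,0],
  [0,-0.5,0,0,0],
  [0,-0.5,0,0,0],
  [0,0,0,0,0],
])

```text
t: 33.3
ee_pos: [0.6028, -0.1189, 0.0487]
ee_rot: [-0.222, 3.133, -0.0]
wrist_force: [0.5, 0.1, -0.5]
opening: 0.0179
```

send_rows([
  [0,-0.5,0,0,0],
  [0,-0.5,0,0,0],
  [0,-0.4,0,0,0],
  [0,0,0,0,0],
])

```text
t: 33.7
ee_pos: [0.6164, -0.1169, 0.0484]
ee_rot: [-0.221, 3.133, 0.0]
wrist_force: [1.6, 0.3, -3.3]
opening: 0.018
```

Run:
```python
from h import *
c=imaging.capture("wrist");save(c,"pics/aa.png")
cv2.imwrite("pics/aa1.png",grid(c,(270,200,375,365),4.5))
go(.655-.033*.99,-.1113-.033*.141,.0485,188.1)
```

```text
pos [ 0.6162 -0.1168  0.0484] yaw -171.917601312623 F [ 1.2118  1.5961 -2.4211] op 0.017775997471701527
tool shift cm [-0.62  0.   -0.01] turn -360.017601312623 tilt 0.01681659069209189
```

View pics/aa1.png

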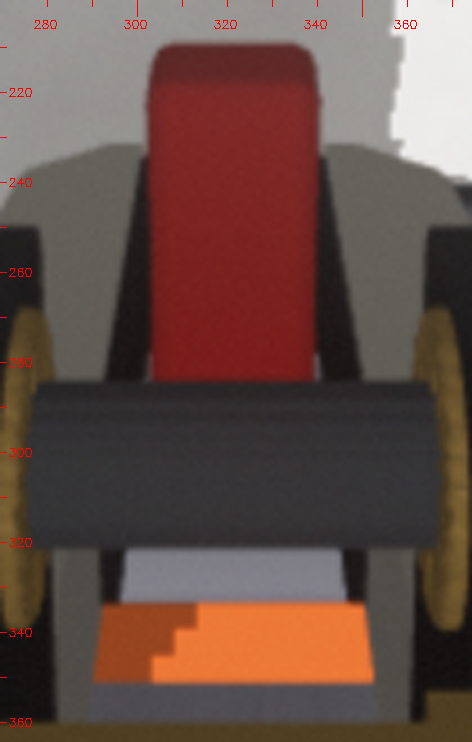

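send_rows([
  [0,-0.2,0,0,0],
  [0,-0.2,0,0,0],
  [0,0,0,0,0],
])

```text
t: 34.05
ee_pos: [0.6196, -0.1163, 0.0483]
ee_rot: [0.221, -3.133, -0.001]
wrist_force: [-0.3, -0.8, -3.1]
opening: 0.0176
```

send_rows([
  [0,-0.1,0,0,0],
  [0,-0.1,0,0,0],
  [0,0,0,0,0],
])

```text
t: 34.35
ee_pos: [0.6206, -0.1161, 0.0483]
ee_rot: [0.221, -3.131, -0.001]
wrist_force: [-4.9, -0.5, -3.0]
opening: 0.0175
```

send_rows([
  [0,-0.1,0,0,0],
  [0,0,0,0,0],
  [0,0,0,0,0],
])

```text
t: 34.65
ee_pos: [0.6207, -0.1161, 0.0482]
ee_rot: [0.221, -3.129, -0.001]
wrist_force: [-8.8, -1.6, -0.2]
opening: 0.0175
```

Run:
```python
from h import *
go(.655-.033*.99,-.1113-.033*.141,.0485,188.1)
b=imaging.capture("scene");cv2.imwrite("pics/ab1.png",grid(b,(340,240,430,330),6))
c=imaging.capture("top");cv2.imwrite("pics/ab2.png",grid(c,(330,170,420,250),6))
```

```text
pos [ 0.6207 -0.1161  0.0482] yaw -171.91805583602525 F [-8.828  -1.5684 -0.2251] op 0.017531018428528812
tool shift cm [-0.16 -0.01 -0.03] turn -360.01805583602527 tilt 0.25519545858758846
```

View pics/ab1.png

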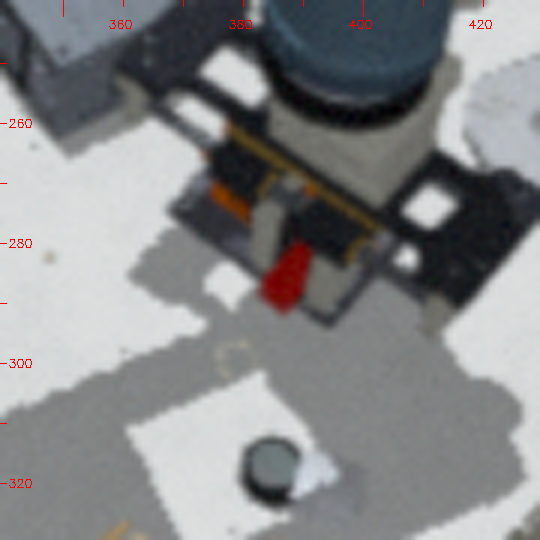

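send_rows([
  [0.4,0,0,0,0],
  [0.4,0,0,0,0],
  [0.4,0,0,0,0],
  [0.4,0,0,-1,0],
  [0.4,0,0,-3,0],
  [0.4,0,0,-4,0],
  [0.4,0,0,-5,0],
  [0.4,0,0,-5,0],
  [0.4,0,0,0,0],
  [0.4,0,0,0,0],
])

```text
t: 35.75
ee_pos: [0.6238, -0.1162, 0.2315]
ee_rot: [-0.221, 3.129, -0.003]
wrist_force: [-0.4, -0.1, -0.6]
opening: 0.0371
```

Run:
```python
from h import *
import pickle
c=imaging.capture("wrist");save(c,"pics/ac.png");pickle.dump(c,open('ac.pkl','wb'))
b=imaging.capture("scene");cv2.imwrite("pics/ac1.png",grid(b,(340,240,430,330),6))
go(.58,-.1113,.3,188.1)
```

```text
pos [ 0.6222 -0.1157  0.2279] yaw -171.92430908789692 F [-0.3398  0.4796 -0.699 ] op 0.03721762325132656
tool shift cm [ 4.13  1.03 -7.2 ] turn -360.0243090878969 tilt 0.0759446205393229
```

View pics/ac.png

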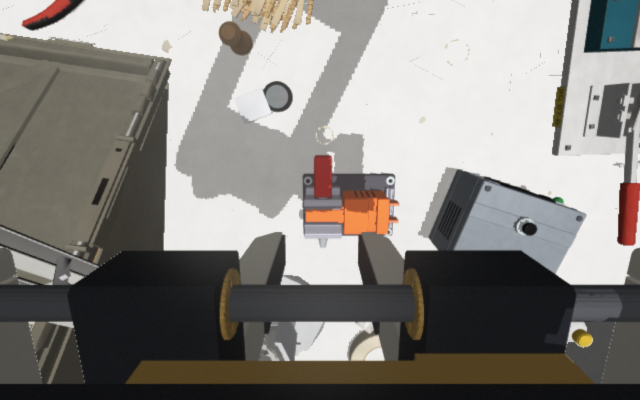

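View pics/ac1.png

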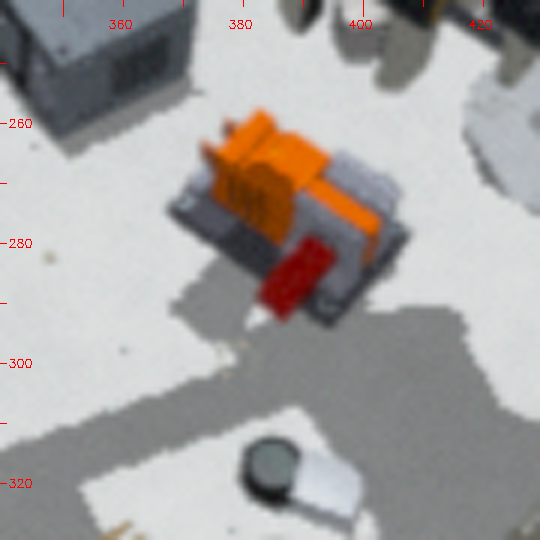

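Run:
```python
from h import *
import pickle
c=pickle.load(open('ac.pkl','rb'))
cv2.imwrite("pics/ad.png",grid(c,(290,145,410,255),6.5))
pb=(.6512,-.0834,.141)
def W(l): co,s=np.cos(pb[2]),np.sin(pb[2]);return [pb[0]+l[0]*co-l[1]*s,pb[1]+l[0]*s+l[1]*co,l[2]]
print('tip if seated',proj(c,W((.041,-.028,.028))),'grip back top',proj(c,W((-.057,-.028,.039))),'grip front top',proj(c,W((-.015,-.028,.038))))
print('plug body centre top',proj(c,W((0,.014,.05))),'washer',proj(c,W((-.029,-.044,.01))))
```

```text
tip if seated [322.3661 247.3454] grip back top [322.4188 157.4115] grip front top [322.3969 199.0462]
plug body centre top [365.1644 216.862 ] washer [307.4881 180.0149]
```

View pics/ad.png

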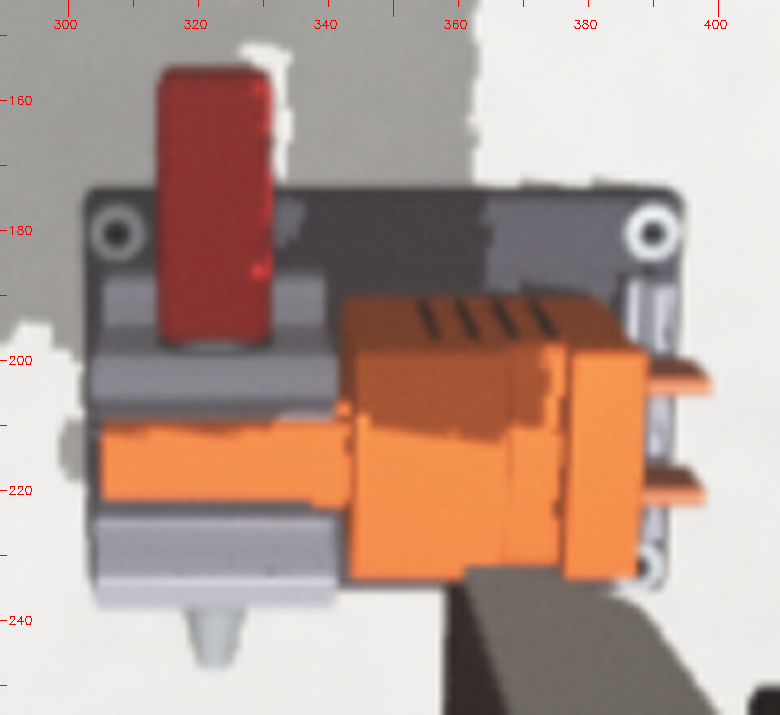

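The tip at (323,247) matches the seated prediction, but the grip front at row 197 may leave a gap of about 1.5 mm to the ear. I'll nudge the grip's end with closed fingers and watch the force.

send_rows([
  [0,2.3,0,0,0],
  [0,2.3,0,0,0],
  [0,0,0,4,0],
  [0,0,0,4,0],
  [0,0,0,4,0],
  [0,0,0,0,0],
  [0,0,0,0,0],
  [0,0,0,0,0],
])

```text
t: 36.65
ee_pos: [0.5784, -0.1229, 0.1103]
ee_rot: [-0.221, 3.132, -0.002]
wrist_force: [-0.3, 0.1, -0.8]
opening: 0.0007
```

Run:
```python
from h import *
import pickle
c=imaging.capture("wrist");save(c,"pics/ae.png")
go(.5779,-.1223,.046,188.1)
```

```text
pos [ 0.5787 -0.123   0.1107] yaw -171.92148478673633 F [-0.6662  0.0672  0.9733] op 0.000524880111332338
tool shift cm [0.09 0.09 6.47] turn -360.0214847867363 tilt 0.20048767987775057
```

View pics/ae.png

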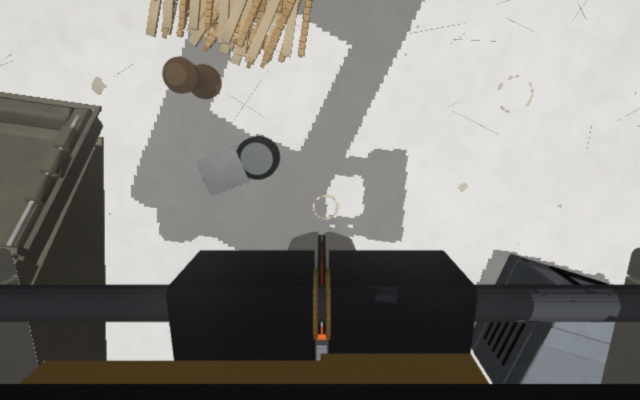

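send_rows([
  [0,0.6,0.05,0,0],
  [0,0,0,3,0],
  [0,0,0,2.5,0],
  [0,0,0,0.9,0],
  [0,0,0,0,0],
  [0,0,0,0,0],
])

```text
t: 37.3
ee_pos: [0.572, -0.1232, 0.0459]
ee_rot: [-0.221, 3.132, -0.001]
wrist_force: [0.2, 0.5, 0.3]
opening: 0.0005
```

send_rows([
  [0,-0.3,0,0,0],
  [0,-0.3,0,0,0],
  [0,-0.2,0,0,0],
  [0,0,0,0,0],
])

```text
t: 37.7
ee_pos: [0.5798, -0.1217, 0.0451]
ee_rot: [-0.221, 3.133, -0.001]
wrist_force: [0.5, 0.8, -0.6]
opening: 0.0004
```

send_rows([
  [0,-0.3,0,0,0],
  [0,-0.2,0,0,0],
  [0,-0.2,0,0,0],
  [0,0,0,0,0],
])

```text
t: 38.1
ee_pos: [0.5864, -0.1207, 0.0446]
ee_rot: [-0.221, 3.134, -0.0]
wrist_force: [-0.0, -0.2, -0.1]
opening: 0.0004
```

send_rows([
  [0,-0.15,0,0,0],
  [0,0,0,0,0],
])

```text
t: 38.3
ee_pos: [0.5877, -0.1205, 0.0446]
ee_rot: [-0.221, 3.134, -0.0]
wrist_force: [-0.2, 0.5, 0.4]
opening: 0.0008
```

send_rows([
  [0,-0.15,0,0,0],
  [0,0,0,0,0],
])

```text
t: 38.5
ee_pos: [0.5892, -0.1203, 0.0447]
ee_rot: [-0.221, 3.134, -0.0]
wrist_force: [0.1, -0.3, -0.4]
opening: 0.0003
```

send_rows([
  [0,-0.1,0,0,0],
  [0,0,0,0,0],
])

```text
t: 38.7
ee_pos: [0.5901, -0.1201, 0.0446]
ee_rot: [0.221, -3.134, -0.0]
wrist_force: [-0.5, -0.5, 0.3]
opening: 0.0006
```

send_rows([
  [0,-0.1,0,0,0],
  [0,0,0,0,0],
])

```text
t: 38.9
ee_pos: [0.5905, -0.12, 0.0445]
ee_rot: [0.221, -3.133, -0.0]
wrist_force: [-1.9, -0.8, -0.1]
opening: 0.0002
```

send_rows([
  [0,-0.08,0,0,0],
  [0,0,0,0,0],
])

```text
t: 39.1
ee_pos: [0.5905, -0.1199, 0.0443]
ee_rot: [0.221, -3.131, -0.001]
wrist_force: [-4.3, -2.3, 1.4]
opening: 0.0009
```

send_rows([
  [0,0.5,0,0,0],
  [0,1.5,0,0,0],
  [0,1.5,0,0,0],
  [0,0,0,-3,0],
  [0,0,0,-5,0],
  [0,0,0,-5,0],
  [0,0,0,-5,0],
  [0,0,0,0,0],
])

```text
t: 39.9
ee_pos: [0.5613, -0.1263, 0.2331]
ee_rot: [-0.221, 3.119, -0.011]
wrist_force: [0.6, 0.3, -0.4]
opening: 0.0005
```

send_rows([
  [0.3,-4,0,0,0],
  [0.3,-3.5,0,0,0],
  [0.3,0,0,0,0],
  [0.3,0,0,0,0],
  [0.3,0,0,0,0],
  [0.3,0,0,0,0],
  [0.3,0,0,0,0],
])

```text
t: 40.6
ee_pos: [0.6308, -0.1145, 0.225]
ee_rot: [-0.22, 3.134, -0.0]
wrist_force: [0.0, 0.2, -0.0]
opening: 0.0279
```

Run:
```python
from h import *
c=imaging.capture("wrist")
cv2.imwrite("pics/af.png",grid(c,(200,40,410,255),3.6))
b=imaging.capture("scene");cv2.imwrite("pics/af1.png",grid(b,(340,230,430,360),5))
go(.58,-.1113,.3,188.1)
for n,q in [("scene","stamp"),("scene","loupe"),("scene","gauge_block"),("scene","lock_bracket")]: print(n,q,[(round(d['p'],2),d['xy']) for d in nets.outline_of(n,q)[:2]])
```

```text
pos [ 0.6311 -0.1145  0.225 ] yaw -171.95050052915718 F [-0.6325  1.3117 -1.3122] op 0.027819657223440923
tool shift cm [ 5.01  1.03 -7.5 ] turn -360.05050052915715 tilt 0.02619112628862193
scene stamp [(0.64, [385.9, 337.4]), (0.59, [388.0, 320.8])]
scene loupe [(0.56, [390.0, 317.9])]
scene gauge_block []
scene lock_bracket [(0.67, [390.6, 277.4])]
```

View pics/af.png

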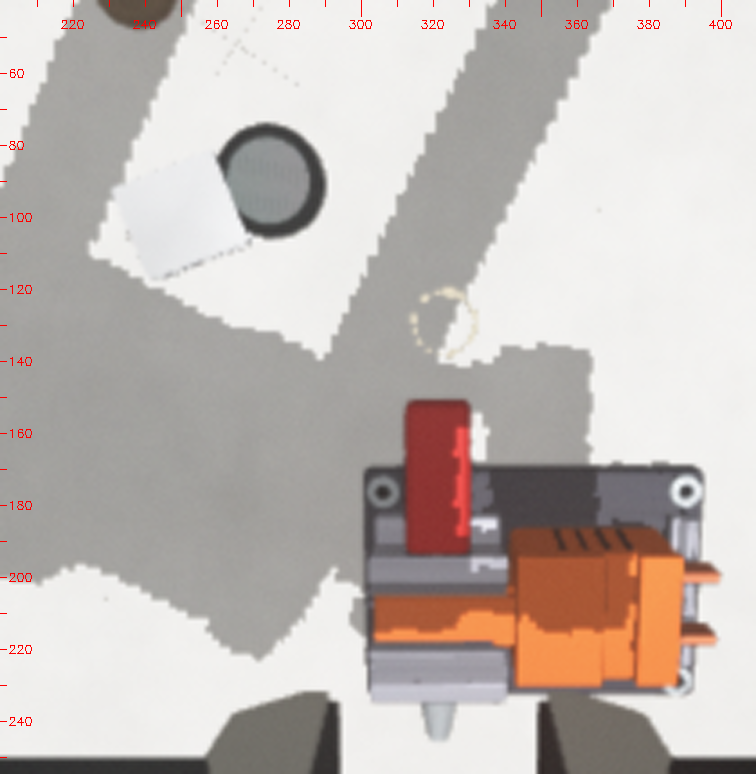

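View pics/af1.png

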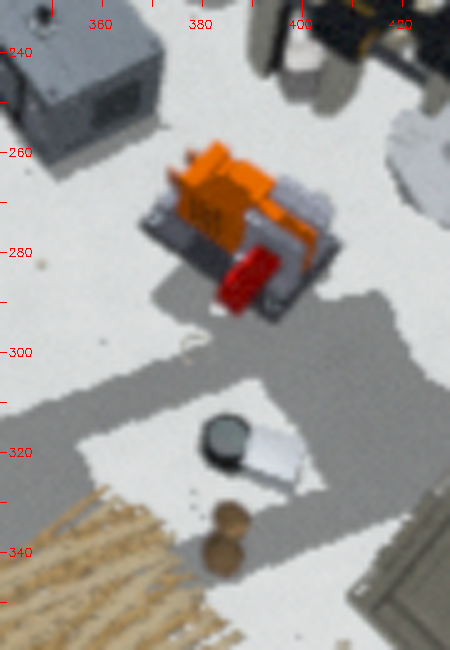

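The sliver is gone and the grip meets the ear. The tip stands out beyond the far ear at (322,245), and the plug sits level against the stop. Stamp and loupe are where they were, and the robot is clear, so I'm handing in.

```bash
python3 -c "
from rig import job
print(job.job_done())"
```

```text
the job is handed in; nothing more can be done
None
```

The plug is locked out on the bracket with the red-handled pin through it, and the job was handed in at about 41 s of the 64 s allowed.

I pulled the orange plug out of its socket by the tab and set it down on the free worktop. I then took it by the body, laid it on the bracket with the tab between the ears, and let go. The pin went through ear, eye and ear and stopped hard at about 9 N.

**First check:** after I let go of the pin, the wrist picture suggested a gap of up to 1.5 mm between grip and ear. I pushed the end of the grip with closed fingers until it stopped at about 4 N, having moved at most half a millimetre or so.

**Last check:** the final pictures show no gap and the tip standing out beyond the far ear. The plug is seated behind the nose stop and the gripper is well clear.

**Other objects:** the stamp and loupe are where they started. The gauge block was not found by the network in the last picture. I had last seen it upright in its place just after setting the plug on the bracket, and nothing I moved came near the worktop there.

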